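# Refit the filter cassette in the bench dust extractor

## Robot

A 6-joint arm with a two-finger parallel gripper is mounted at the origin on the work surface. World frame = base frame: x ahead of the robot, y to its left, z up, the work surface at z = 0. Lengths are in mm, angles in rad, forces in N, time in s.
With the tool pointing down it reaches from about 250 to 775 mm from the base axis. Payload 4 kg.
Tool frame: the origin (TCP) lies midway between the tips of the shut fingers; the grasp point (between the pads) lies 19 mm behind it (hold_point_z is the z of the grasp point in the tool frame, in mm); z points along the fingers, y is the direction in which the jaws open and shut (so a half turn about z gives the same grasp; the last joint's range is limited). The gripper opens to 85 mm and grips with 20 to 120 N. Pads are 22 mm wide; open, the fingers measure 114 mm over their backs; the gripper's body (76 mm by 85 mm) begins 54 mm behind the grasp point. The pads swing forward as they close: fully open they stand 13 mm farther back than shut.
Start: joints at [1.24, 0.087, 1.371, -0, 1.684, -0.103], TCP at [124.218, 535.808, 206.841] pointing down, gripper open.
Joint ranges: [-3.1, 3.1], [-0.76, 2.03], [0.27, 2.55], [-1.08, 4.22], [0.17, 2.65], [-2.57, 2.57]. Speed limits (rad/s): [2.79, 2.79, 3.14, 3.14, 3.14, 3.14].

## Interface

Orientations are given as a rotation vector (axis times angle).
In Python, from station import * gives the robot as it stands.
- The arm moves only by the tool play_rows, never from a script. Its argument "rows" is one flat list of numbers, 7 for each row, row after row: the shift along the tool's x, y, z in mm, then the turn, a rotation vector about the tool's x, y, z in degrees, then the opening, from -1 (shut) to 1 (fully open). A call has exactly 8 rows; each row is the pose to reach, as a shift and turn from the pose commanded when the call began, along the tool's axes at that moment; what a row does not reach only later rows make up. A row lasts 1/10 s, in which the tool goes at most 50 mm and 8.59 degrees, less where a joint would pass 70% of its speed; a pose out of reach is approached as far as the arm can. A call with a gripper value outside its range is refused whole. The fingers move at their own pace and stop on an object; the grip force is fixed at half the most. Time passes only in rows, so rows that repeat a pose let the fingers close, or fill a call up. It gives the time, the measured TCP pose, the force and the opening at its end, in the units of the state.
- observe(): the state, without advancing time (a new reading comes with each control period).
- read_camera(name): name is "side" or "top"; returns a dict with "frame" (384x512x3 uint8, blue, green, red), "depth" (384x512 float32, mm along the optical axis (not along the pixel's ray), 0 where there is no reading), "camera_matrix" (3x3 intrinsics, pixels), "R" (3x3) and "t" (3): a world point X has camera coordinates R X + t. Camera axes: x right, y down, z forward; pixel columns grow to the right and rows downward; lengths in mm; the calibration is good to about 2 mm. A picture is of the moment at which its call begins.
- sign_off(): hands the job in, once; it reports no verdict.
The state is a dict: "t": time; "q": joint angles; "joint_vel": joint speeds; "effort": joint torques, N m; "ee_pos": TCP position; "ee_rot": TCP orientation; "ft_force": force on the tool from outside, world axes, zero at the start; "moment": the same for the moment, N m; "width": finger opening in mm.
Only numpy, scipy, OpenCV 4.12 (cv2) and the standard library are available. Lean on these libraries where they do the work, as an engineer would, in place of code of your own. Each camera call takes 0.05 s, during which the arm holds its last target.

## Task

Put the filter cassette back in the dust extractor: hook its tongue under the retaining lip with the other edge held up, feel your way in between the bay's side walls and home against the stop, then swing it down and press gently until the sprung catch snaps over its edge. Do not force it, let go once it lies flat and latched, and leave the bench block, tin and hammer where they are.

Things in the scene. Friction and masses are not known exactly. Their poses are not given: they have to be found in the camera images.
- extractor: Bench dust extractor: heavy fixed grey steel case 238 x 268 x 60 mm (x, y, z), open on top. Origin: centre of its underside on the bench; z up, x from the lip side (towards the robot) to the catch side. On it an aluminium deck plate 224 x 250 mm holds the filter bay: a recess with a lip on its -x side, side walls 14 mm high and at +x a 28 mm high rail with a sprung catch. Friction about 0.6.
- bay (a point): Nominal centre of the bay at seat height, 70 mm over the bench, axes as the extractor; filter's origin lies here when home, but for the deck's shift. The deck (seat, lip, stop, walls, rail, catch as one) is screwed on through oversize holes and sits up to 5 mm along x and 8 mm along y off the nominal figures given here. The shift is not reported and differs each time: find it by feel.
- lip_edge (a point): Nominal middle of the retaining lip's lower free edge, at (-76, 0, 10) mm from point bay; a point on the case, so without the deck's shift. The lip is 3 mm thick and runs the bay's full width; under it is a slot 10 mm high and 14 mm deep. The bay's side walls (y = -97.5 and +97.5 mm, 2.5 mm clear of a centred cassette on each side) run from the stop to the rail.
- stop (a point): Nominal foot of the upright stop at the back of the slot, at (-90, 0, 0) mm from point bay, without the deck's shift. The tongue's end butts here. The flat seat ledge runs from the stop 48 mm to x = -42 mm. Elsewhere the seat is a ledge round an opening (x -42 to 52, y -78 to 78 mm). The rail's face is at x = 72.5 mm, 2.5 mm clear of a home cassette.
- catch_tip (a point): Nominal tip of the catch's nose at rest, at (66, 0, 15.5) mm from point bay, without the deck's shift. It overlaps a home cassette's edge by 4 mm, 1.5 mm above it. The nose is 36 mm wide, in a gap of the rail; over its 2.5 mm thick tip its face slopes back 6 mm while rising 9 mm. Its housing's top is 29 mm above the seat, a thumb tab reaches 36 mm.
- catch (a joint): Slide of the sprung catch along the extractor's x: 0 = out (rest), up to 0.010 m pushed back towards +x. Spring 2 N at rest, 0.22 N more per mm. A cassette pressed down on the nose pushes it aside, which takes about 5 to 12 N at the cassette's edge; it snaps back to 0 over the edge once the cassette is down on the seat.
- filter: Loose filter cassette, 0.28 to 0.47 kg, at first flat on the bench: aluminium frame 140 x 190 x 14 mm (x, y, z), white pleats, black bow handle on top, and on its -x side a tongue 150 mm wide, 4 mm thick, level with the underside, reaching 20 mm out. Origin: centre of the underside of the 140 x 190 frame; z up. The +x edge goes under the catch. Centre of mass near the origin, 10 mm up.
- tongue_tip (a point): Middle of the lower edge of the tongue's free end, at (-90, 0, 0) mm of filter, same axes. Tilted, the tongue still goes fully into the slot up to about 0.35 rad; a tilt of 0.2 rad or more lifts the catch side over the rail meanwhile.
- far_edge (a point): Middle of the upper edge of the cassette's catch side, at (70, 0, 14) mm of filter, same axes.
- handle (a point): Centre of the handle's grip bar, at (10, 0, 48) mm of filter, same axes. The bar runs along y, 112 mm long, 12 mm square with rounded edges, 28 mm clear above the cassette, between two legs 12 mm wide at y = -50 and +50 mm.
- bench_block: Bystander: steel bench block in a black rubber base, 100 x 100 x 36 mm, origin at the centre of its underside. Not to be moved.
- tin: Bystander: round steel tin, 72 mm across and 34 mm high, origin at the centre of its underside. Not to be moved.
- hammer: Bystander: hammer with a wooden handle, 260 mm long, lying on the bench; origin under the middle of its length, x along the handle to the head. Not to be moved.
Things that resemble listed ones, but are neither listed nor needed, are in the scene too. Leave any brown or purple look-alike of the filter alone.

How it is judged (in metres and radians):
On the way:
1. the tongue is hooked under the lip, well into the slot, with the catch side still held up (x of tongue_tip in the frame of bay below -0.0825 m and z of tongue_tip in the frame of bay between -0.003 and 0.006 m and z of far_edge in the frame of bay above 0.03 m), for 0.1 s.
At the end, for the whole second after the job is handed in: The cassette lies flat in the bay, tongue under the lip: seat height within 2 mm, tilt under 0.025 rad, turn under 0.06 rad, within -7.5 to +9.5 mm (x) and 12.5 mm (y) of bay as its walls allow; the catch has sprung out over it (within 1.5 mm of rest); at rest, released (z of filter in the frame of bay between -0.002 and 0.002 m and x of filter in the frame of bay between -0.0075 and 0.0095 m and y of filter in the frame of bay between -0.0125 and 0.0125 m and z of far_edge in the frame of bay below 0.0165 m and angle between filter's own z axis and vertical below 0.025 rad and angle between the x axis of filter and the x axis of extractor, either way round below 0.06 rad and value of joint catch below 0.0015 m and linear speed of filter below 0.01 m/s); the robot touches nothing.
It fails at once if the cassette is forced: more than 35 N between it and the extractor (contact force between filter and extractor above 35 N).
It fails at once if the bench block is moved (distance of bench_block from where it was at the start of the episode above 0.015 m).
It fails at once if the tin is moved (distance of tin from where it was at the start of the episode above 0.015 m).
It fails at once if the hammer is moved (distance of hammer from where it was at the start of the episode above 0.02 m).
It also fails if it takes over 64 s, if anything falls off the work surface, if the arm or the gripper's body presses on something with over 40 N, if the wrist force passes 120 N, or if a joint passes its speed limit or range.

## Working session

There is one attempt and no reset: what is moved stays moved. The work goes in short steps, Python scripts to look and compute and a tool call to move; the robot and the scene stay as the last step left them, time stands still between calls to the robot, and variables do not carry over. Pictures are saved under pics/ and viewed, and the job is handed in when it is done.

Besides the shell and the picture viewer there is one more tool, called as name(argument=value, ...), one argument or row to a line, values as JSON. play_rows: Moves the arm, as the interface text tells. Its arguments: {"type":"object","properties":{"rows":{"type":"array"}},"required":["rows"]}

```bash
mkdir -p pics; ls; python3 - <<'E'
from station import *
import cv2
s=observe(); print({k:(v if not hasattr(v,'round') else v) for k,v in s.items()})
for n in("side","top"):
    c=read_camera(n); cv2.imwrite(f"pics/{n}0.png",c["frame"]); 
    print(n,c["camera_matrix"],c["R"],c["t"])
    import numpy as np; np.savez(f"{n}0.npz",**c)
E
```

```text
pics
{'t': 0.0, 'q': array([ 1.23987599e+00,  8.79716902e-02,  1.37228034e+00, -7.12263271e-06,
        1.68363041e+00, -1.03092616e-01]), 'joint_vel': array([-0.00092334,  0.00059739, -0.00043225, -0.00071409, -0.00146299,
        0.0002314 ]), 'effort': array([-1.17062194e-03, -3.51889551e+01, -3.13260913e+01, -2.65675444e-04,
        1.10462579e-02,  1.53933689e-05]), 'ee_pos': array([124.0407866 , 535.24487478, 205.61686104]), 'ee_rot': array([-0.35704323, -3.12074641,  0.00351429]), 'ft_force': array([ 0.32519592, -0.05057599,  0.52822806]), 'moment': array([0.01473724, 0.00139109, 0.01057659]), 'width': 85.32982601898298}
side [[375.85502503   0.         256.20179336]
 [  0.         375.85502503 190.24601699]
 [  0.           0.           1.        ]] [[ 0.83276196 -0.55362954 -0.00136176]
 [-0.4255476  -0.6385256  -0.64124433]
 [ 0.35414229  0.53458338 -0.76733555]] [-395.27674791  343.49483401 1044.7173478 ]
top [[414.92423872   0.         251.80112343]
 [  0.         414.92423872 196.99804986]
 [  0.           0.           1.        ]] [[ 0.02589316 -0.99958541  0.01259216]
 [-0.98145525 -0.02781277 -0.18966299]
 [ 0.18993458 -0.00744767 -0.9817685 ]] [  89.50305478  553.16778437 1124.07438047]
```

View pics/side0.png

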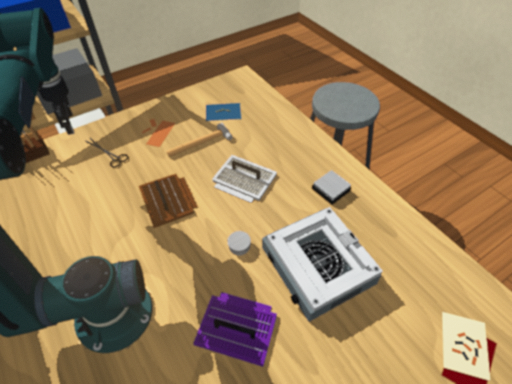

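View pics/top0.png

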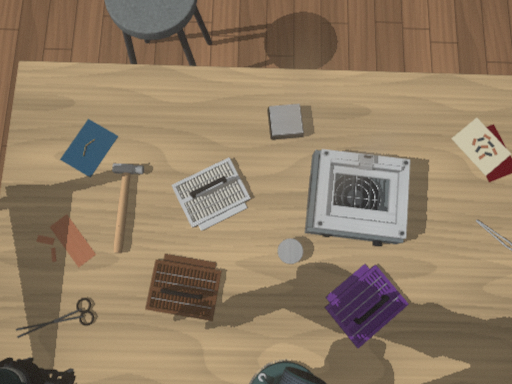

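```bash
cat > h.py <<'E'
import numpy as np, cv2
def ld(n): return dict(np.load(n+".npz"))
def pts(c):
    d=c["depth"]; K=c["camera_matrix"]; v,u=np.mgrid[:d.shape[0],:d.shape[1]]
    X=np.stack([(u-K[0,2])/K[0,0]*d,(v-K[1,2])/K[1,1]*d,d],-1)
    return (X-c["t"])@c["R"]
def proj(c,P):
    P=np.atleast_2d(P); x=P@c["R"].T+c["t"]; x=x@c["camera_matrix"].T; return x[:,:2]/x[:,2:]
def pix(c,u,v,z):
    K=c["camera_matrix"]; r=np.array([(u-K[0,2])/K[0,0],(v-K[1,2])/K[1,1],1.])
    R=c["R"]; o=-R.T@c["t"]; w=R.T@r; return o+w*(z-o[2])/w[2]
def crop(c,name,u0,v0,u1,v1,s):
    im=c["frame"][v0:v1,u0:u1]; cv2.imwrite("pics/"+name,cv2.resize(im,None,fx=s,fy=s,interpolation=cv2.INTER_CUBIC))
E
python3 - <<'E'
from h import *
c=ld("top0"); crop(c,"tf.png",160,145,270,235,7); crop(c,"te.png",295,135,425,255,5)
P=pts(c)
for (u,v) in [(211,193),(200,200),(340,225),(400,165),(330,195),(285,121),(290,250),(122,210),(150,120),(225,215)]: print(u,v,P[v,u].round(1))
E
```

```text
211 193 [566.5 224.   13.9]
200 200 [545.5 255.7   9.8]
340 225 [ 473.5 -138.2   83.2]
400 165 [ 647.2 -308.8   86.2]
330 195 [ 558.5 -113.8   72.5]
285 121 [787.7  11.2  35.2]
290 250 [405.   -6.7  37.4]
122 210 [507.5 476.6  23.4]
150 120 [791.7 421.9   0.8]
225 215 [503.7 181.    6.1]
```

View pics/tf.png

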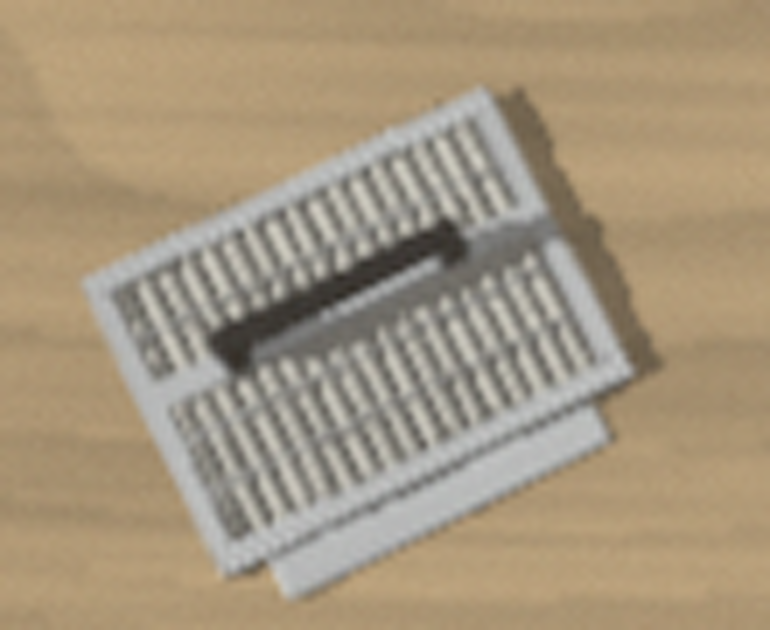

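View pics/te.png

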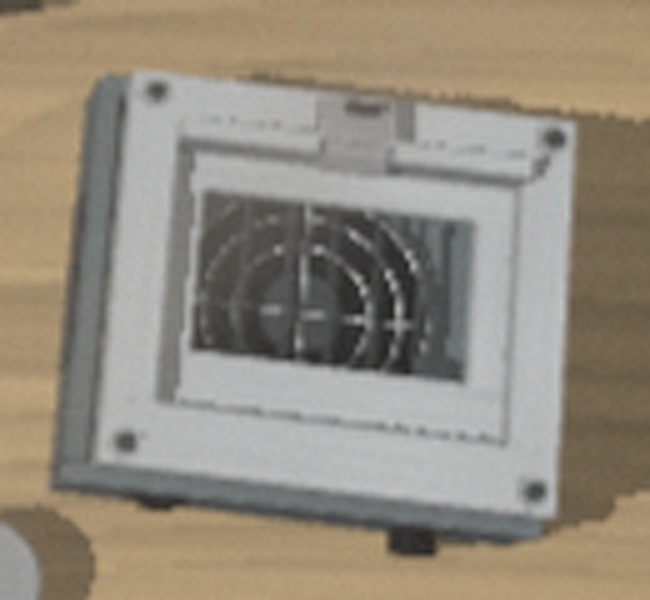

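```bash
python3 - <<'E'
from h import *
from scipy.optimize import least_squares
c=ld("top0")
def full(p,s,u0,v0): return [( (x+.5)/s-.5+u0,(y+.5)/s-.5+v0) for x,y in p]
def fit(loc,pp,z0):
    loc=np.array(loc,float);pp=np.array(pp)
    def W(q):
        a=q[2];R=np.array([[np.cos(a),-np.sin(a)],[np.sin(a),np.cos(a)]])
        return np.c_[loc[:,:2]@R.T+q[:2],loc[:,2]+z0]
    best=min((least_squares(lambda q:(proj(c,W(q))-pp).ravel(),[550,0,a]) for a in np.arange(0,6.3,.7)),key=lambda r:r.cost)
    print(best.x.round(3),best.fun.reshape(-1,2).round(2).tolist()); return best.x
# filter: +x edge = D-A. z up, x toward image up => +y is image left
f=full([(83,283),(487,88),(632,372),(228,574),(290,600),(615,435)],7,160,145)
fit([(70,95,14),(70,-95,14),(-70,-95,14),(-70,95,14),(-90,75,4),(-90,-75,4)],f,0)
e=full([(205,190),(474,220),(463,383),(190,350)],5,295,135)
print("deck");d=fit([(52,78,0),(52,-78,0),(-42,-78,0),(-42,78,0)],e,70)
# case outline: bottom edge of case top z=60: 
for n,u,v in [("deckTL",135,70),("deckTR",577,122),("deckBR",555,517),("deckBL",98,460)]:
    p=full([(u,v)],5,295,135)[0]
    for z in (70,84): print(n,z,pix(c,*p,z).round(1))
for n,u,v in [("caseTL",100,75),("caseBL",50,490),("caseBR",540,540)]:
    p=full([(u,v)],5,295,135)[0]
    for z in (0,60): print(n,z,pix(c,*p,z).round(1))
P=pts(c)
print(np.array2string(P[150:245:5,310:412:6,2].round(0),max_line_width=200))
c=ld("side0"); crop(c,"se.png",255,200,390,325,6); crop(c,"sf.png",205,145,285,210,9)
E
```

```text
[572.034 225.205   6.782] [[-0.29, -0.3], [-0.12, -0.61], [0.52, -0.11], [-0.43, 0.38], [0.36, 0.07], [-0.04, 0.52]]
deck
[ 566.25 -201.67    6.19] [[-0.69, -0.39], [0.38, 0.13], [0.71, 0.14], [-0.41, 0.08]]
deckTL 70 [693.9 -91.5  70. ]
deckTL 84 [689.3 -89.   84. ]
deckTR 70 [ 670.4 -344.3   70. ]
deckTR 84 [ 666.2 -338.7   84. ]
deckBR 70 [ 444.2 -321.6   70. ]
deckBR 84 [ 442.8 -316.2   84. ]
deckBL 70 [468.8 -69.7  70. ]
deckBL 84 [467.1 -67.4  84. ]
caseTL 0 [712.6 -82.8   0. ]
caseTL 60 [693.5 -73.   60. ]
caseBL 0 [459.2 -52.8   0. ]
caseBL 60 [452.6 -44.6  60. ]
caseBR 0 [ 437.8 -339.     0. ]
caseBR 60 [ 432.3 -316.5   60. ]
[[-3.000e+00  6.200e+01  8.400e+01  8.700e+01  8.500e+01 -1.000e+00  1.000e+00  3.000e+00 -4.000e+00  0.000e+00 -3.000e+00  1.000e+00  3.000e+00  3.000e+00  0.000e+00 -3.000e+00  5.000e+00]
 [ 2.000e+00  6.100e+01  8.200e+01  8.500e+01  8.000e+01  8.100e+01  8.500e+01  8.400e+01  8.900e+01  1.090e+02  1.060e+02  8.400e+01  2.000e+00  1.000e+00 -3.000e+00  0.000e+00 -4.000e+00]
 [ 6.000e+00  6.000e+01  8.600e+01  8.500e+01  9.700e+01  9.700e+01  9.700e+0
[... 2453 characters left out ...]
300e+01  8.200e+01  8.000e+01  8.700e+01  8.500e+01  8.400e+01  8.300e+01  8.600e+01  8.500e+01  8.700e+01  8.200e+01 -2.000e+00]
 [ 6.100e+01  6.000e+01  6.000e+01  5.900e+01  6.400e+01  7.400e+01  8.200e+01  8.400e+01  8.500e+01  8.300e+01  8.200e+01  8.200e+01  8.700e+01  8.500e+01  8.500e+01  8.400e+01 -1.000e+00]
 [-0.000e+00  5.000e+00  0.000e+00  4.100e+01  2.700e+01  4.200e+01  5.400e+01  5.400e+01  6.400e+01  6.000e+01  6.100e+01  6.500e+01  7.500e+01  8.400e+01  8.300e+01  8.300e+01  2.000e+00]
 [ 2.000e+00 -0.000e+00  1.000e+00 -6.000e+00 -2.000e+00  0.000e+00 -2.000e+00  2.000e+00 -3.000e+00  1.000e+00  1.400e+01  4.200e+01  4.700e+01  6.600e+01  6.200e+01  6.300e+01 -1.000e+00]]
```

View pics/se.png

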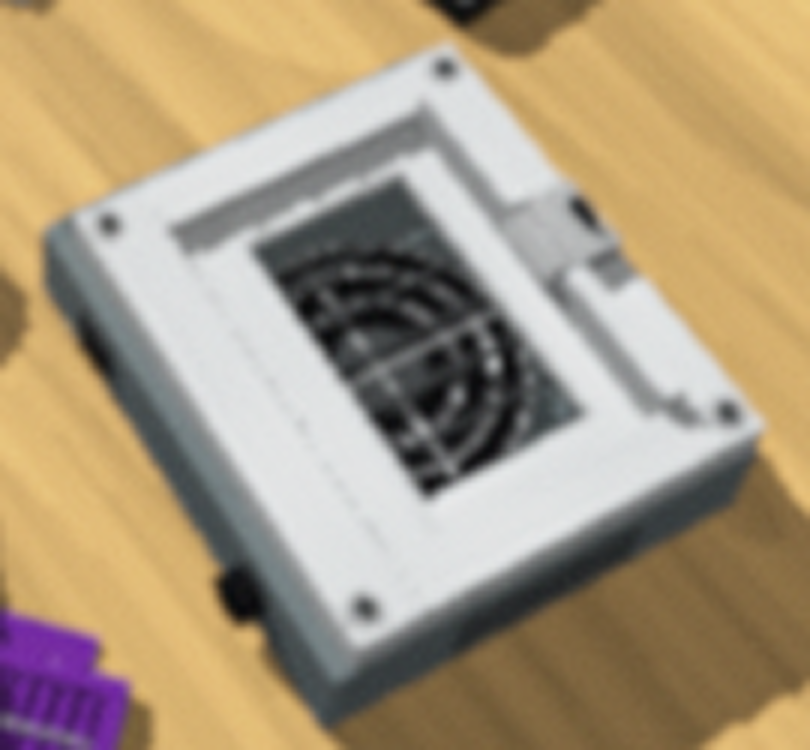

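View pics/sf.png

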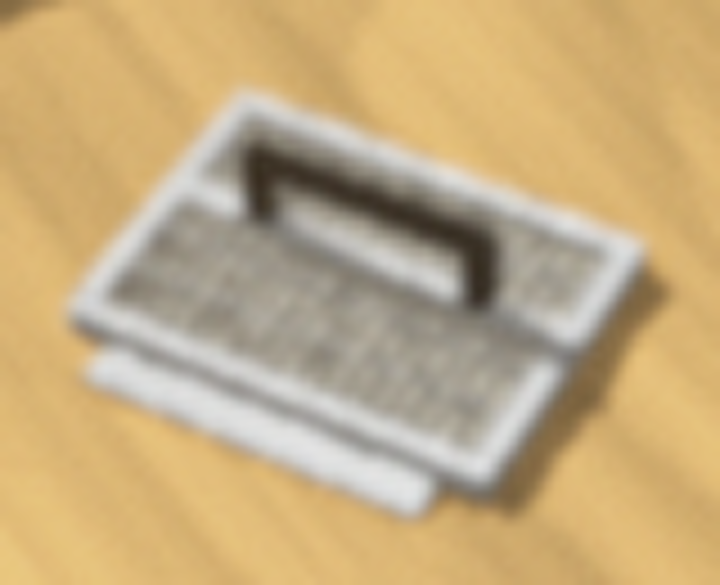

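```bash
cat > fit.py <<'E'
from h import *
from scipy.optimize import least_squares
C={"top":ld("top0"),"side":ld("side0")}
def full(p,s,u0,v0): return [( (x+.5)/s-.5+u0,(y+.5)/s-.5+v0) for x,y in p]
def fit(obs,z0,a0):
    def W(q,loc):
        a=q[2];R=np.array([[np.cos(a),-np.sin(a)],[np.sin(a),np.cos(a)]]); loc=np.array(loc,float)
        return np.c_[loc[:,:2]@R.T+q[:2],loc[:,2]+z0]
    f=lambda q:np.concatenate([(proj(C[n],W(q,l))-np.array(p)).ravel() for n,l,p in obs])
    r=least_squares(f,[560,0,a0]); print(r.x.round(3),"rms",np.sqrt(np.mean(r.fun**2)).round(2),r.fun.reshape(-1,2).round(1).tolist())
    return r.x
E
python3 - <<'E'
from fit import *
L=[(70,95,14),(70,-95,14),(-70,-95,14),(-70,95,14),(-90,75,4),(-90,-75,4)]
T=("top",L,full([(83,283),(487,88),(632,372),(228,574),(290,600),(615,435)],7,160,145))
S=("side",L,full([(243,95),(645,245),(490,485),(72,315),(88,375),(412,517)],9,205,145))
for o in ([T],[S],[T,S]): fit(o,0,.5)
L=[(52,78,0),(52,-78,0),(-42,-78,0),(-42,78,0)]
T=("top",L,full([(205,190),(474,220),(463,383),(190,350)],5,295,135))
S=("side",L,full([(405,178),(585,412),(430,498),(255,245)],6,255,200))
for o in ([T],[S],[T,S]): fit(o,70,-.1)
# screws? use deck outer at 84 : 224x250 centre unknown in bay
L=[(112,125,14),(112,-125,14),(-112,-125,14),(-112,125,14)]
T=("top",L,full([(135,70),(577,122),(555,517),(98,460)],5,295,135))
S=("side",L,full([(448,45),(765,425),(352,650),(75,215)],6,255,200))
for o in ([T],[S],[T,S]): fit(o,70,-.1)
L=[(0,0,0)]
E
```

```text
[5.72034e+02 2.25205e+02 4.99000e-01] rms 0.36 [[-0.3, -0.3], [-0.1, -0.6], [0.5, -0.1], [-0.4, 0.4], [0.4, 0.1], [-0.0, 0.5]]
[5.73823e+02 2.25093e+02 4.97000e-01] rms 0.4 [[0.1, -0.4], [0.5, 0.1], [-0.1, 0.0], [-0.7, -0.5], [-0.4, 0.4], [0.7, 0.2]]
[5.72713e+02 2.25084e+02 4.99000e-01] rms 0.43 [[-0.2, -0.5], [-0.1, -0.8], [0.6, -0.3], [-0.4, 0.1], [0.4, -0.2], [-0.0, 0.3], [-0.2, -0.3], [0.2, 0.2], [-0.4, 0.1], [-0.9, -0.3], [-0.7, 0.6], [0.4, 0.3]]
[ 5.6625e+02 -2.0167e+02 -9.3000e-02] rms 0.43 [[-0.7, -0.4], [0.4, 0.1], [0.7, 0.1], [-0.4, 0.1]]
[ 5.69185e+02 -2.03189e+02 -1.03000e-01] rms 0.91 [[0.1, -1.3], [1.5, 0.6], [-0.5, 0.6], [-1.2, -0.3]]
[ 5.67639e+02 -2.02543e+02 -9.70000e-02] rms 0.83 [[-0.3, -1.0], [0.7, -0.2], [0.9, -0.2], [-0.2, -0.5], [-0.6, -1.3], [1.0, 0.5], [-0.8, 0.8], [-1.9, -0.0]]
[ 5.66357e+02 -2.02821e+02 -9.70000e-02] rms 0.12 [[0.1, -0.2], [-0.2, 0.1], [0.1, -0.0], [0.1, 0.1]]
[ 5.66837e+02 -2.02270e+02 -1.00000e-01] rms 0.28 [[0.1, -0.1], [-0.3, 0.4], [0.4, -0.2], [-0.3, -0.1]]
[ 5.66538e+02 -2.02575e+02 -9.80000e-02] rms 0.24 [[0.1, -0.3], [-0.3, 0.1], [-0.1, -0.0], [-0.1, -0.1], [-0.0, 0.0], [-0.2, 0.5], [0.5, -0.1], [-0.4, 0.1]]
```

```bash
cat > pl.py <<'E'
import numpy as np, json, os
from scipy.spatial.transform import Rotation as Ro
from station import *
F0=np.array([572.5,225.1,0.499]); DK=np.array([566.5,-202.5,-0.098])
def cmd():
    if os.path.exists("cmd.json"):
        d=json.load(open("cmd.json")); return np.array(d["p"]),Ro.from_matrix(d["R"])
    s=observe(); return np.array([124.218,535.808,206.841]),Ro.from_rotvec([-0.35704323,-3.12074641,0.0])
def did(row):  # after a call: last row sent
    p,R=cmd(); row=np.array(row,float)
    p=p+R.apply(row[:3]); R=R*Ro.from_rotvec(np.radians(row[3:6]))
    json.dump({"p":p.tolist(),"R":R.as_matrix().tolist()},open("cmd.json","w"))
def toolR(yaw,tilt,flip):
    # filter frame: Rz(yaw)*Ry(-tilt); tool z=-filter z, tool y=±filter x
    RF=Ro.from_euler("z",yaw)*Ro.from_euler("y",-tilt)
    s=-1. if flip else 1.
    M=np.array([[0,s,0],[s,0,0],[0,0,-1.]])  # columns: tool x,y,z in filter
    return RF*Ro.from_matrix(M), RF
def tcp(x,y,z,yaw,tilt,flip,off):  # filter origin at xyz -> TCP; off=TCP in filter frame
    R,RF=toolR(yaw,tilt,flip); return np.array([x,y,z])+RF.apply(off),R
def rel(p,R):
    p0,R0=cmd(); d=R0.inv().apply(p-p0); w=np.degrees((R0.inv()*R).as_rotvec())
    print("row",d.round(1).tolist(),w.round(2).tolist(),"world d",(p-p0).round(1)); return d,w
def st(off=None,flip=None):
    s=observe(); p,R=cmd(); print("t",round(s["t"],2),"pos",s["ee_pos"].round(1),"err",(s["ee_pos"]-p).round(1),"rot",s["ee_rot"].round(3),"F",s["ft_force"].round(1),"M",s["moment"].round(2),"w",round(s["width"],1)); return s
E
python3 - <<'E'
from pl import *
s=st(); p,R=cmd(); print(R.as_matrix().round(3))
for fl in (0,1):
    for zz in (110,27):
        rel(*tcp(*F0[:2],0,F0[2],0,fl,[10,0,zz]))
E
```

```text
t 0.1 pos [124.  535.3 205.7] err [-0.2 -0.5 -1.1] rot [-3.570e-01 -3.121e+00  3.000e-03] F [ 0.4 -0.7 -0.1] M [-0.01  0.01 -0.  ] w 85.2
[[-0.974  0.226 -0.   ]
 [ 0.226  0.974  0.   ]
 [ 0.    -0.    -1.   ]]
row [-514.4, -194.8, 96.6] [-0.01, -0.02, 48.36] world d [ 457.1 -305.9  -96.8]
row [-514.4, -194.8, 179.6] [-0.01, -0.02, 48.36] world d [ 457.1 -305.9 -179.8]
row [-514.4, -194.8, 96.6] [0.03, -0.02, -131.64] world d [ 457.1 -305.9  -96.8]
row [-514.4, -194.8, 179.6] [0.03, -0.02, -131.64] world d [ 457.1 -305.9 -179.8]
```

play_rows(
  rows=[-20,-8,0,0,0,2,1,-60,-23,5,0,0,6,1,-102,-39,10,0,0,10,1,-144,-55,15,0,0,14,1,-186,-70,20,0,0,18,1,-228,-86,25,0,0,22,1,-270,-102,32,0,0,26,1,-312,-118,40,0,0,30,1],
)

```text
t: 0.9
ee_pos: [402.7, 349.1, 166.3]
ee_rot: [-1.157, -2.921, -0.0]
ft_force: [0.3, 0.2, -0.0]
width: 85.2
```

```bash
python3 - <<'E'
from pl import *
did([-312,-118,40,0,0,30]); st(); print(observe()["q"].round(2))
rel(*tcp(*F0[:2],0,F0[2],0,0,[10,0,110]))
rel(*tcp(*F0[:2],0,F0[2],0,0,[10,0,27]))
E
```

```text
t 0.9 pos [402.7 349.1 166.3] err [ 1.2 -1.3 -0.4] rot [-1.157 -2.921 -0.   ] F [ 0.3  0.2 -0. ] M [ 0.03 -0.02  0.01] w 85.2
[ 0.61  0.06  1.48  0.    1.6  -0.21]
row [-213.7, 34.7, 56.6] [-0.02, -0.02, 18.36] world d [ 179.8 -120.5  -56.7]
row [-213.7, 34.7, 139.6] [-0.02, -0.02, 18.36] world d [ 179.8 -120.5 -139.7]
```

play_rows(
  rows=[-40,6,10,0,0,3.5,1,-80,13,20,0,0,7,1,-120,20,30,0,0,10.5,1,-160,26,42,0,0,14,1,-195,32,50,0,0,17,1,-213.7,34.7,57,0,0,18.4,1,-213.7,34.7,62,0,0,18.4,1,-213.7,34.7,62,0,0,18.4,1],
)

```text
t: 1.7
ee_pos: [580.0, 230.2, 103.3]
ee_rot: [-1.603, -2.698, 0.003]
ft_force: [0.2, 0.0, -1.0]
width: 85.3
```

```bash
python3 - <<'E'
from pl import *
from h import *
did([-213.7,34.7,62,0,0,18.4]); st(); 
rel(*tcp(*F0[:2],0,F0[2],0,0,[10,0,27]))
for n in("side","top"):
    c=read_camera(n); np.savez(n+"1.npz",**c)
crop(ld("top1"),"t1.png",150,130,280,240,6);crop(ld("side1"),"s1.png",180,110,300,220,6)
E
```

```text
t 1.7 pos [580.  230.2 103.3] err [-1.3  0.3 -1.3] rot [-1.603 -2.698  0.003] F [ 0.2  0.  -1. ] M [-0.   -0.01  0.08] w 85.3
row [0.0, 0.0, 77.6] [-0.02, -0.02, -0.04] world d [ -0.    0.  -77.6]
```

View pics/s1.png

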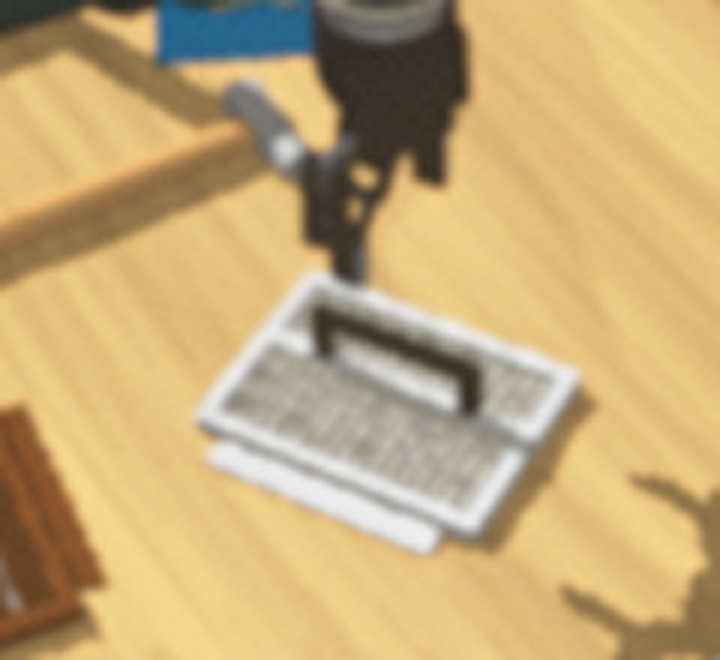

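The gripper (around px 350,150 in the crop) stands above the handle (px 320–480, 320–400). Its jaws straddle the bar. I'll go down and close.

play_rows(
  rows=[0,0,20,0,0,0,1,0,0,45,0,0,0,1,0,0,65,0,0,0,1,0,0,76,0,0,0,1,0,0,76,0,0,0,1,0,0,76,0,0,0,-1,0,0,76,0,0,0,-1,0,0,76,0,0,0,-1],
)

```text
t: 2.6
ee_pos: [582.3, 230.3, 30.5]
ee_rot: [1.604, 2.699, 0.003]
ft_force: [0.9, -0.6, 0.2]
width: 44.0
```

play_rows(
  rows=[0,0,0,0,0,0,-1,0,0,0,0,0,0,-1,0,0,0,0,0,0,-1,0,0,0,0,0,0,-1,0,0,-3,0,0,0,-1,0,0,-10,0,0,0,-1,0,0,-20,0,0,0,-1,0,0,-30,0,0,0,-1],
)

```text
t: 3.4
ee_pos: [581.4, 229.9, 59.7]
ee_rot: [-1.605, -2.701, -0.0]
ft_force: [-0.2, -0.1, -0.1]
width: -0.2
```

```bash
python3 - <<'E'
from pl import *
from h import *
did([0,0,76,0,0,0]);did([0,0,-30,0,0,0]); st()
for n in("side","top"):
    c=read_camera(n); np.savez(n+"2.npz",**c)
crop(ld("top2"),"t2.png",150,130,280,240,6);crop(ld("side2"),"s2.png",180,110,300,220,6)
E
```

```text
t 3.4 pos [581.4 229.9  59.7] err [0.1 0.  1.1] rot [-1.605 -2.701 -0.   ] F [-0.2 -0.1 -0.1] M [ 0.03 -0.01 -0.03] w -0.2
```

View pics/s2.png

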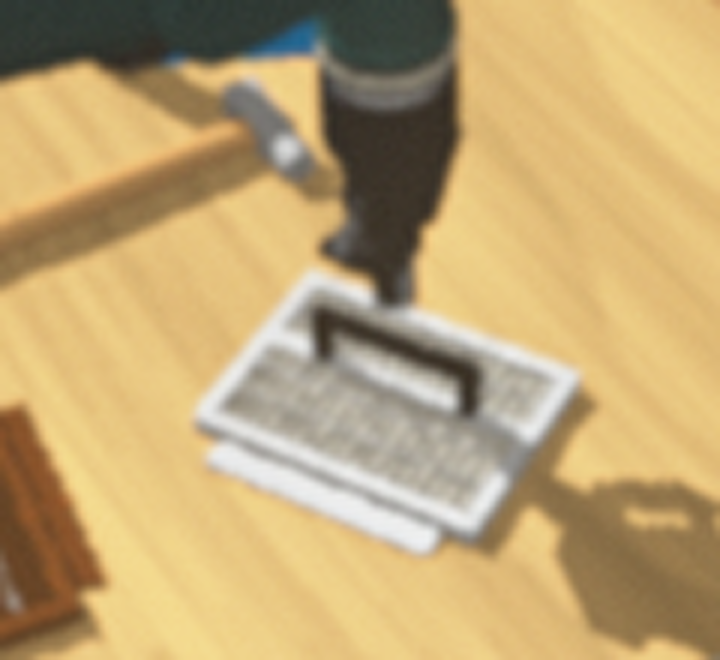

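View pics/t2.png

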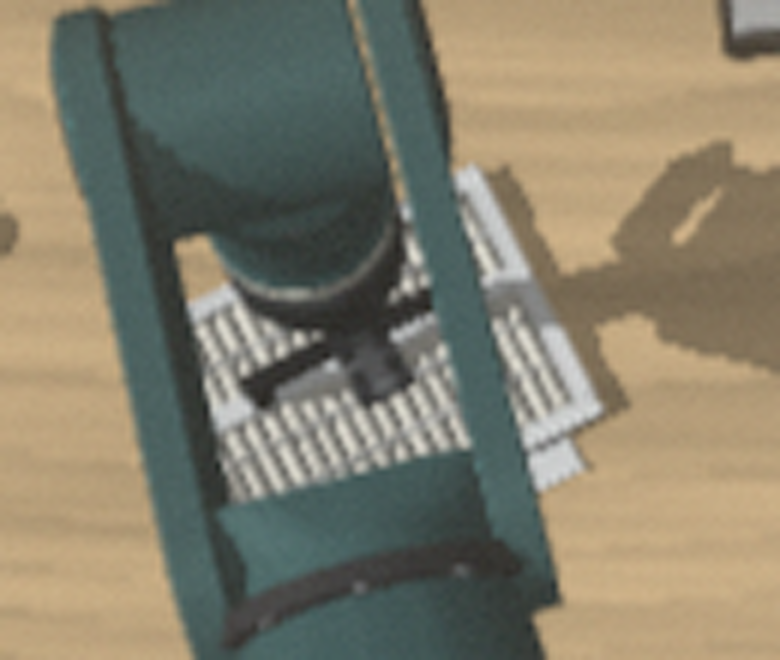

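```bash
python3 - <<'E'
from pl import *
from h import *
P=[[581.3,229.9,59.7],[581.3,229.9,48],[572.5,225.1,0]]
print((proj(ld("top2"),P)-[150,130])*6); print((proj(ld("side2"),P)-[180,110])*6)
c=ld("top2");X=pts(c)
for v in range(180,204,3): print([X[v,u].round(0).astype(int).tolist() for u in range(206,220,3)])
c=ld("top0");X=pts(c)
for v in range(178,200,3): print([X[v,u].round(0).astype(int).tolist() for u in range(200,218,3)])
E
```

```text
[[346.83589448 327.6318506 ]
 [349.08392689 333.01166161]
 [366.77363003 371.70452332]]
[[391.72622779 330.38009172]
 [392.19294625 344.05291216]
 [386.0803774  409.15740656]]
[[548, 214, 259], [551, 208, 249], [557, 204, 224], [597, 211, 52], [597, 202, 54]]
[[547, 217, 231], [550, 211, 218], [554, 205, 205], [587, 210, 57], [597, 205, 16]]
[[545, 219, 207], [547, 213, 197], [548, 205, 196], [588, 213, 15], [589, 205, 10]]
[[548, 224, 158], [544, 215, 175], [542, 206, 189], [544, 199, 179], [580, 204, 9]]
[[570, 239, 8], [536, 214, 176], [536, 206, 180], [535, 198, 183], [570, 204, 15]]
[[561, 239, 11], [527, 213, 183], [529, 206, 177], [562, 213, 6], [562, 204, 8]]
[[552, 239, 9], [553, 230, 8], [552, 221, 10], [553, 212, 10], [553, 203, 9]]
[[544, 238, 7], [543, 229, 11], [543, 220, 11], [543, 211, 14], [544, 203, 9]]
[[610, 258, 19], [612, 250, 11], [612, 241, 11], [611, 232, 14], [613, 223, 11], [612, 214, 12]]
[[603, 259, 8], [601, 249, 20], [603, 241, 8], [602, 231, 15], [593, 219, 56], [595, 211, 50]]
[[593, 258, 11], [593, 249, 15], [584, 236, 53], [585, 227, 54], [584, 218, 56], [587, 211, 46]]
[[574, 252, 57], [576, 244, 53], [575, 235, 55], [584, 231, 16], [584, 222, 15], [585, 213, 12]]
[[566, 252, 54], [575, 248, 13], [574, 239, 17], [576, 231, 12], [576, 222, 11], [577, 213, 8]]
[[565, 256, 15], [567, 248, 10], [567, 239, 10], [569, 231, 3], [567, 221, 10], [567, 212, 13]]
[[558, 256, 9], [558, 247, 10], [558, 239, 8], [557, 229, 16], [558, 221, 10], [559, 212, 8]]
[[549, 256, 10], [548, 247, 13], [549, 238, 11], [549, 229, 12], [550, 221, 7], [550, 212, 8]]
```

```bash
python3 - <<'E'
from pl import *
from h import *
c=ld("side2"); crop(c,"s2b.png",225,135,275,185,12); X=pts(c)
for v in range(150,176,2): print(v,[X[v,u].round(0).astype(int).tolist() for u in range(240,256,2)])
E
```

```text
150 [[547, 203, 174], [569, 227, 142], [570, 216, 150], [575, 211, 152], [579, 206, 154], [597, 222, 131], [676, 332, 1], [684, 330, -2]]
152 [[540, 192, 177], [565, 221, 139], [570, 217, 140], [573, 209, 145], [586, 217, 132], [662, 324, 4], [670, 324, -1], [675, 316, 3]]
154 [[538, 189, 171], [550, 196, 159], [564, 208, 142], [576, 215, 129], [585, 216, 123], [658, 319, 0], [662, 310, 4], [672, 312, -2]]
156 [[620, 330, 0], [550, 197, 150], [562, 204, 136], [579, 219, 115], [585, 215, 115], [650, 306, 3], [660, 308, -4], [663, 298, 3]]
158 [[606, 308, 16], [566, 225, 108], [570, 218, 112], [578, 217, 108], [584, 215, 106], [647, 302, -2], [650, 293, 4], [658, 291, 1]]
160 [[601, 299, 16], [607, 296, 15], [572, 222, 97], [576, 216, 100], [584, 215, 96], [638, 289, 3], [646, 287, 0], [105, -558, 1021]]
162 [[595, 290, 16], [605, 293, 8], [609, 285, 12], [614, 279, 15], [621, 276, 13], [627, 270, 15], [640, 277, 1], [645, 271, 3]]
164 [[570, 247, 57], [578, 248, 51], [604, 277, 11], [611, 274, 10], [618, 272, 8], [621, 262, 14], [630, 261, 10], [633, 253, 15]]
166 [[567, 243, 52], [573, 239, 52], [580, 237, 50], [583, 228, 55], [590, 225, 54], [620, 260, 6], [623, 252, 11], [630, 249, 10]]
168 [[583, 272, 6], [588, 265, 10], [576, 231, 47], [581, 225, 49], [584, 217, 54], [589, 212, 56], [597, 211, 52], [624, 240, 11]]
170 [[574, 256, 15], [583, 258, 8], [589, 253, 9], [595, 249, 9], [583, 215, 47], [587, 208, 50], [592, 203, 51], [595, 195, 57]]
172 [[568, 247, 17], [574, 243, 16], [580, 239, 16], [589, 240, 10], [595, 235, 11], [600, 229, 14], [607, 226, 12], [595, 195, 47]]
174 [[565, 243, 11], [572, 239, 10], [575, 231, 16], [582, 229, 13], [588, 224, 14], [594, 220, 14], [603, 220, 9], [610, 218, 6]]
```

View pics/s2b.png

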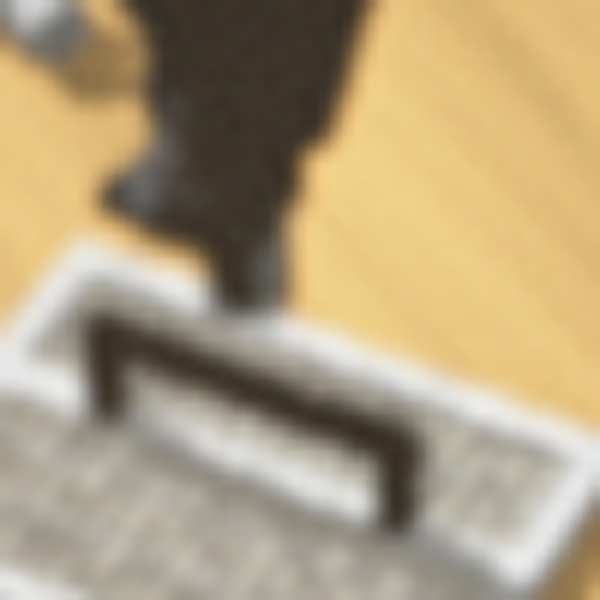

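```bash
python3 - <<'E'
from pl import *
from h import *
st()
c=read_camera("side"); np.savez("side3.npz",**c); c=ld("side3"); crop(c,"s3b.png",225,135,275,185,12); X=pts(c)
for v in range(154,170,2): print(v,[X[v,u].round(0).astype(int).tolist() for u in range(240,256,2)])
st();print(observe()["q"])
E
```

```text
t 3.5 pos [583.  230.4  61.7] err [1.7 0.5 3.1] rot [1.603 2.698 0.006] F [-0.   0.5  0.1] M [-0.03 -0.03 -0.  ] w -0.2
154 [[539, 190, 170], [550, 197, 158], [562, 203, 147], [576, 214, 130], [587, 219, 121], [656, 316, 3], [663, 312, 2], [669, 308, 2]]
156 [[621, 332, -2], [626, 325, 1], [560, 201, 140], [579, 219, 115], [584, 215, 115], [653, 311, -2], [657, 303, 2], [665, 302, -1]]
158 [[608, 311, 12], [620, 316, 1], [573, 223, 106], [577, 216, 109], [586, 218, 102], [644, 297, 3], [649, 292, 5], [656, 288, 5]]
160 [[603, 302, 12], [608, 297, 13], [571, 220, 99], [577, 216, 99], [584, 215, 96], [640, 291, 1], [648, 290, -3], [653, 283, 0]]
162 [[596, 291, 15], [604, 290, 11], [608, 282, 15], [613, 276, 18], [620, 274, 15], [627, 271, 13], [639, 276, 3], [645, 272, 3]]
164 [[571, 249, 55], [577, 246, 54], [606, 280, 8], [614, 278, 5], [616, 268, 12], [620, 260, 17], [629, 260, 12], [634, 255, 13]]
166 [[567, 243, 51], [572, 237, 54], [576, 231, 57], [584, 230, 54], [587, 221, 59], [618, 257, 9], [622, 250, 13], [630, 248, 11]]
168 [[585, 274, 3], [586, 262, 13], [575, 229, 50], [579, 221, 54], [584, 217, 55], [590, 213, 55], [594, 206, 58], [623, 237, 14]]
t 3.55 pos [582.4 230.2  60.7] err [1.1 0.3 2.1] rot [1.604 2.699 0.004] F [-0.5 -0.   0.2] M [-0.03 -0.03  0.02] w -0.1
[ 2.85851674e-01  3.20437210e-01  1.38896701e+00  8.41068994e-05
  1.42891980e+00 -2.12425417e-01]
```

View pics/s3b.png

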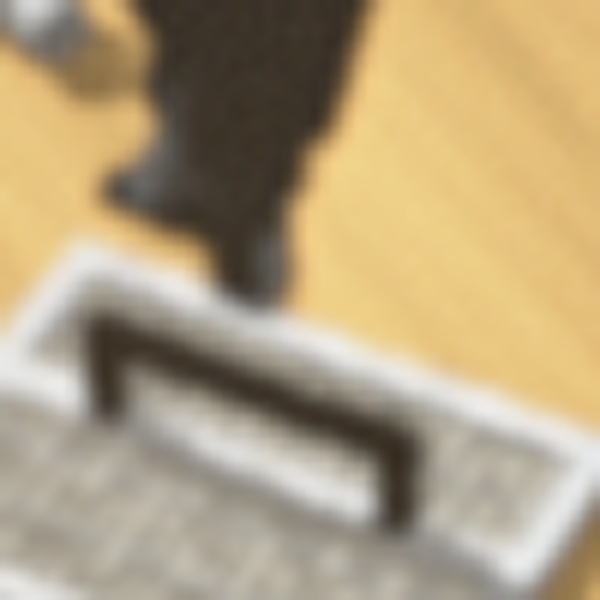

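```bash
python3 - <<'E'
import station
print([n for n in dir(station) if not n.startswith('__')])
for n in dir(station):
    v=getattr(station,n)
    if 'hold' in n.lower() or isinstance(v,(int,float,str)): 
        if not n.startswith('__'): print(n,v)
from h import *
c=ld("side2"); 
for z in (60,70,80,90,95,100): print(z,proj(c,[[581.3,229.9,z]]).round(1))
c=ld("top2"); crop(c,"t2b.png",190,160,240,210,12)
# point cloud close to tool axis
for n in("side2","side3","side1","top1","top2"):
    X=pts(ld(n)).reshape(-1,3); m=(np.hypot(X[:,0]-581,X[:,1]-230)<60)&(X[:,2]>60)&(X[:,2]<320); Y=X[m]
    print(n,len(Y),np.sort(Y[:,2])[:15].round(0))
E
```

```text
['PlanningError', 'hold_point_z', 'observe', 'read_camera', 'sign_off']
hold_point_z -18.700000000000003
60 [[245.3 165. ]]
70 [[245.2 163. ]]
80 [[245.2 161. ]]
90 [[245.1 159. ]]
95 [[245. 158.]]
100 [[245. 157.]]
side2 939 [ 85.  88.  91.  92.  93.  94.  95.  95.  96.  97.  97.  99. 100. 100.
 101.]
side3 925 [ 60.  90.  94.  95.  96.  97.  98.  99.  99.  99. 100. 101. 101. 101.
 101.]
side1 684 [139. 142. 142. 144. 145. 146. 147. 147. 148. 148. 149. 149. 150. 150.
 152.]
top1 364 [ 60.  60.  61. 197. 203. 203. 203. 204. 204. 204. 205. 205. 206. 206.
 206.]
top2 495 [ 60.  61.  92. 138. 139. 147. 153. 158. 159. 159. 162. 162. 164. 164.
 171.]
```

View pics/t2b.png

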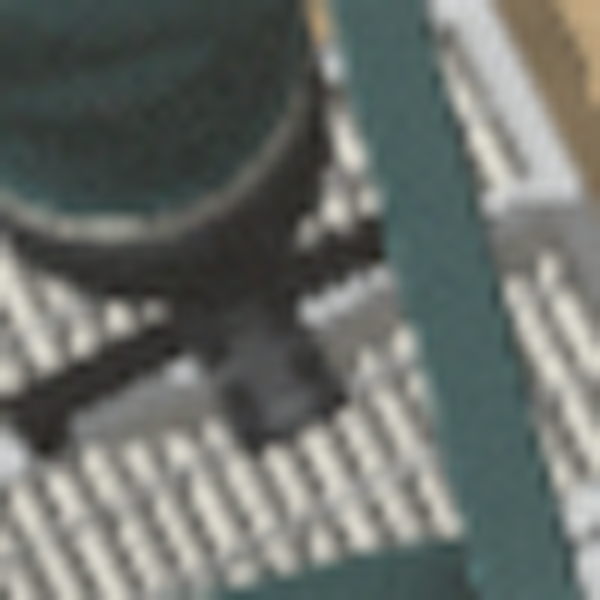

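View pics/t1.png

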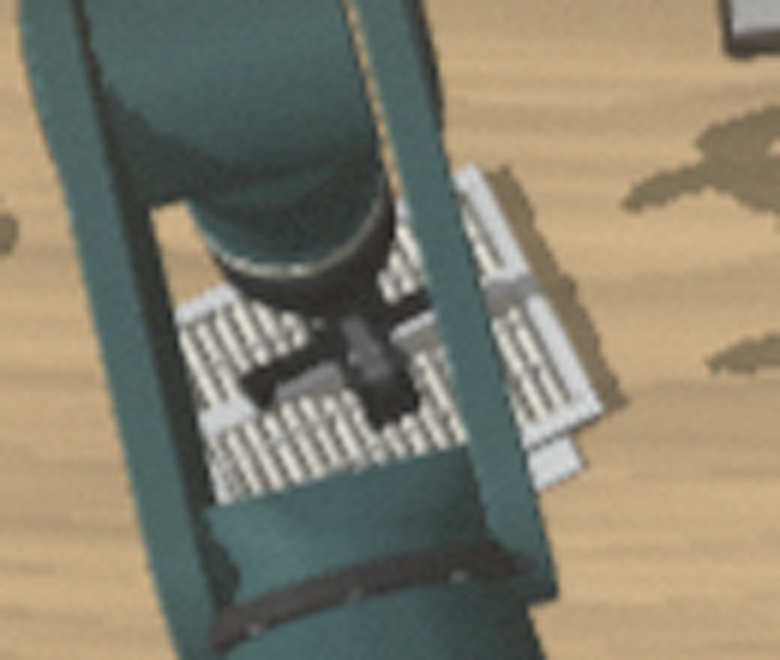

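play_rows(
  rows=[0,0,6,0,0,0,-1,0,0,13,0,0,0,-1,0,0,19,0,0,0,-1,0,0,21,0,0,0,-1,0,0,22,0,0,0,-1,0,0,23,0,0,0,-1,0,0,24,0,0,0,-1,0,0,24,0,0,0,-1],
)

```text
t: 4.35
ee_pos: [581.5, 229.9, 35.0]
ee_rot: [1.605, 2.7, 0.001]
ft_force: [0.3, 0.8, 0.2]
width: 0.0
```

```bash
python3 - <<'E'
from pl import *
from h import *
did([0,0,24,0,0,0]);st()
c=read_camera("side"); np.savez("side4.npz",**c); c=ld("side4"); crop(c,"s4b.png",225,135,275,185,12)
E
```

```text
t 4.35 pos [581.5 229.9  35. ] err [0.2 0.1 0.4] rot [1.605e+00 2.700e+00 1.000e-03] F [0.3 0.8 0.2] M [-0.06 -0.05 -0.02] w 0.0
```

View pics/s4b.png

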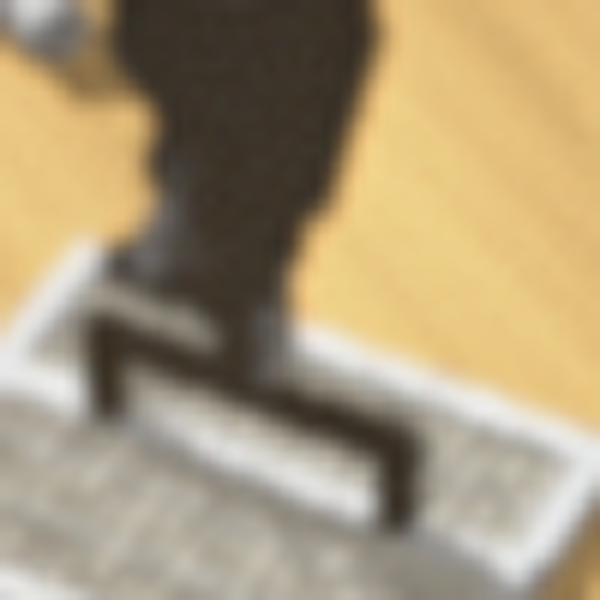

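play_rows(
  rows=[0,0,1,0,0,0,-1,0,0,2,0,0,0,-1,0,0,3,0,0,0,-1,0,0,4,0,0,0,-1,0,0,5,0,0,0,-1,0,0,5,0,0,0,-1,0,0,5,0,0,0,-1,0,0,5,0,0,0,-1],
)

```text
t: 5.2
ee_pos: [581.4, 229.9, 29.8]
ee_rot: [-1.605, -2.701, -0.0]
ft_force: [0.2, 0.3, 0.3]
width: 0.1
```

play_rows(
  rows=[0,0,1,0,0,0,-1,0,0,2,0,0,0,-1,0,0,3,0,0,0,-1,0,0,4,0,0,0,-1,0,0,4,0,0,0,-1,0,0,4,0,0,0,-1,0,0,4,0,0,0,-1,0,0,4,0,0,0,-1],
)

```text
t: 6.0
ee_pos: [581.5, 230.0, 29.6]
ee_rot: [1.604, 2.7, 0.002]
ft_force: [-6.6, -3.0, 13.4]
width: -0.3
```

```bash
python3 - <<'E'
from pl import *
from h import *
did([0,0,5,0,0,0]);did([0,0,4,0,0,0]);st()
c=read_camera("side"); np.savez("side4.npz",**c); c=ld("side4"); crop(c,"s5b.png",225,135,275,185,12)
X=pts(c)
for v in range(154,176,2): print(v,[X[v,u].round(0).astype(int).tolist() for u in range(240,256,2)])
E
```

```text
t 6.0 pos [581.5 230.   29.6] err [0.3 0.1 4. ] rot [1.604e+00 2.700e+00 2.000e-03] F [-6.6 -3.  13.4] M [-0.33  1.05 -0.03] w -0.3
154 [[546, 202, 157], [555, 205, 149], [564, 206, 143], [576, 214, 131], [579, 206, 135], [592, 215, 121], [663, 312, 3], [672, 312, -3]]
156 [[547, 204, 145], [567, 225, 117], [570, 217, 122], [573, 209, 127], [579, 207, 125], [597, 222, 103], [656, 302, 3], [663, 298, 3]]
158 [[539, 192, 150], [548, 194, 144], [571, 219, 110], [574, 211, 115], [583, 213, 108], [645, 299, 1], [650, 292, 4], [658, 291, 1]]
160 [[538, 190, 143], [548, 194, 135], [561, 203, 120], [575, 214, 102], [582, 212, 100], [638, 288, 4], [647, 289, -2], [651, 281, 3]]
162 [[596, 291, 14], [547, 193, 127], [559, 201, 112], [576, 216, 90], [585, 217, 84], [627, 270, 15], [640, 277, 1], [644, 270, 5]]
164 [[570, 247, 56], [577, 245, 55], [571, 221, 79], [575, 215, 82], [584, 216, 76], [622, 262, 14], [627, 257, 15], [632, 251, 18]]
166 [[568, 244, 50], [572, 238, 53], [572, 224, 65], [577, 219, 67], [582, 213, 69], [618, 257, 10], [622, 250, 13], [631, 250, 8]]
168 [[581, 269, 10], [587, 264, 11], [574, 228, 51], [578, 220, 56], [583, 216, 56], [590, 213, 55], [594, 207, 57], [622, 237, 14]]
170 [[574, 257, 14], [584, 259, 7], [589, 253, 9], [594, 248, 10], [584, 216, 45], [585, 205, 55], [592, 203, 52], [598, 200, 51]]
172 [[568, 247, 16], [574, 243, 16], [581, 241, 14], [591, 242, 7], [596, 236, 9], [602, 232, 10], [609, 229, 8], [595, 194, 48]]
174 [[565, 243, 11], [571, 239, 11], [576, 232, 15], [581, 226, 17], [587, 222, 17], [593, 219, 16], [600, 216, 14], [609, 217, 7]]
```

View pics/s5b.png

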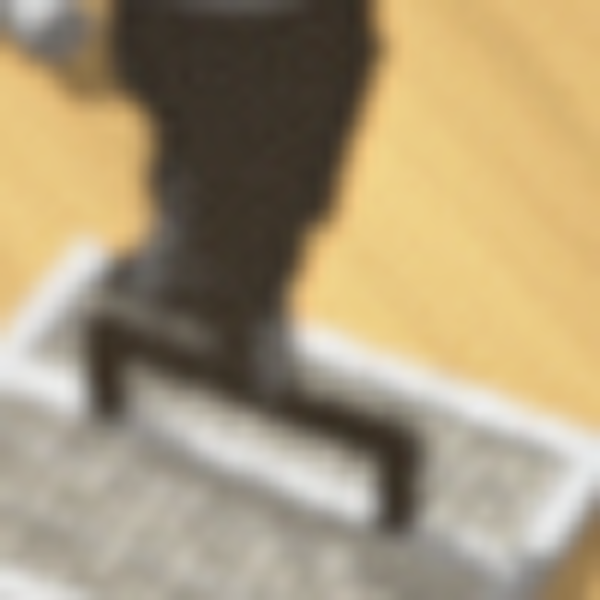

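play_rows(
  rows=[0,0,-10,0,0,0,1,0,0,-10,0,0,0,1,0,0,-10,0,0,0,1,0,0,-10,0,0,0,1,0,0,-10,0,0,0,1,0,0,0,0,0,0,1,0,0,12,0,0,0,1,0,0,20,0,0,0,1],
)

```text
t: 6.85
ee_pos: [580.2, 229.5, 3.4]
ee_rot: [-1.604, -2.699, 0.003]
ft_force: [-0.6, -0.4, -0.2]
width: 85.6
```

play_rows(
  rows=[0,0,1.5,0,0,0,1,0,0,1.5,0,0,0,-1,0,0,1.5,0,0,0,-1,0,0,1.5,0,0,0,-1,0,0,1.5,0,0,0,-1,0,0,1.5,0,0,0,-1,0,0,1.5,0,0,0,-1,0,0,1.5,0,0,0,-1],
)

```text
t: 7.65
ee_pos: [581.9, 230.1, 5.0]
ee_rot: [1.605, 2.7, 0.002]
ft_force: [0.8, -0.1, 2.1]
width: 10.5
```

play_rows(
  rows=[0,0,0,0,0,0,-1,0,0,-2,0,0,0,-1,0,0,-6,0,0,0,-1,0,0,-15,0,0,0,-1,0,0,-30,0,0,0,-1,0,0,-50,0,0,0,-1,0,0,-70,0,0,0,-1,0,0,-80,0,0,0,-1],
)

```text
t: 8.45
ee_pos: [582.9, 230.3, 88.1]
ee_rot: [1.603, 2.697, 0.006]
ft_force: [1.2, -0.6, -3.7]
width: 11.1
```

```bash
python3 - <<'E'
from pl import *
from h import *
for r in(20,1.5,-80): did([0,0,r,0,0,0])
st()
for n in("side","top"):
    c=read_camera(n); np.savez(n+"6.npz",**c)
crop(ld("top6"),"t6.png",150,120,290,240,5);crop(ld("side6"),"s6.png",190,80,310,200,6)
E
```

```text
t 8.45 pos [582.9 230.3  88.1] err [1.6 0.4 4. ] rot [1.603 2.697 0.006] F [ 1.2 -0.6 -3.7] M [-0.   -0.07 -0.01] w 11.1
```

View pics/s6.png

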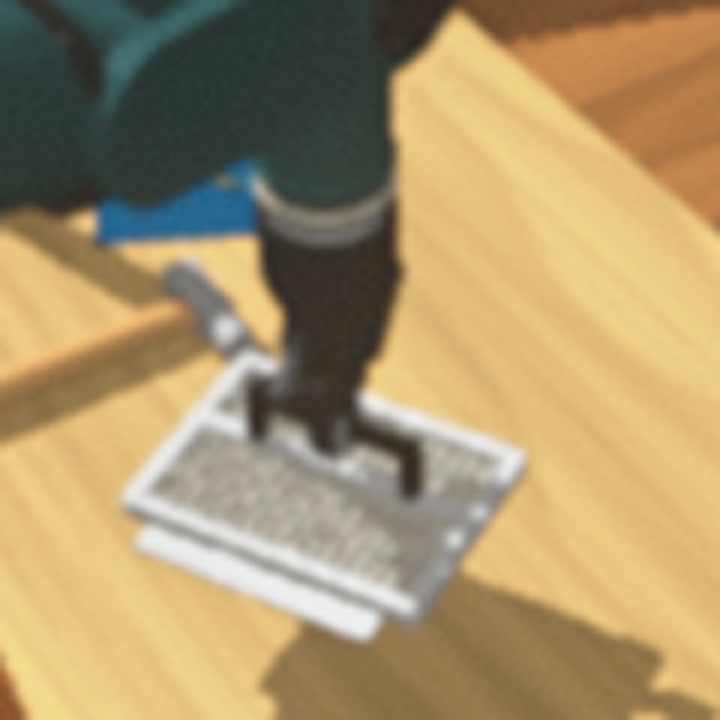

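View pics/t6.png

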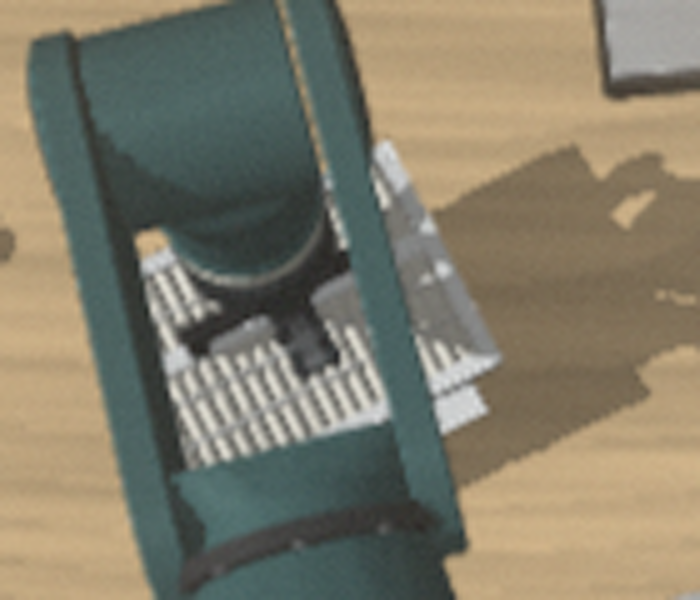

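```bash
cat >> pl.py <<'E'
OFF=[10,0,4.5]; TILT=0.27
def tipd(dx,dy,dz,tilt=TILT,yaw=None,dk=DK,off=OFF):
    """tongue tip wanted at deck-frame (dx,dy,dz from seat) -> TCP pose"""
    yaw=dk[2] if yaw is None else yaw
    RD=Ro.from_euler("z",dk[2]); _,RF=toolR(yaw,tilt,0)
    tip=np.array([dk[0],dk[1],70])+RD.apply([dx,dy,dz])
    o=tip-RF.apply([-90,0,0]); return tcp(*o,yaw,tilt,0,off)
E
python3 - <<'E'
from pl import *
st()
p,R=tipd(-58,0,50); d,w=rel(p,R)
for k in (.08,.2,.32,.44,.56,.68,.8,.92,1): print((d*k).round(1),(w*k).round(2))
E
```

```text
t 8.55 pos [583.1 230.4  87.7] err [1.8 0.5 3.6] rot [1.603 2.697 0.007] F [ 0.3  0.  -4.3] M [ 0.04 -0.06 -0.02] w 10.7
row [-393.6, -188.9, -66.9] [-15.03, -4.62, 33.95] world d [  22.2 -436.    66.9]
[-31.5 -15.1  -5.4] [-1.2  -0.37  2.72]
[-78.7 -37.8 -13.4] [-3.01 -0.92  6.79]
[-125.9  -60.4  -21.4] [-4.81 -1.48 10.86]
[-173.2  -83.1  -29.5] [-6.62 -2.03 14.94]
[-220.4 -105.8  -37.5] [-8.42 -2.59 19.01]
[-267.6 -128.4  -45.5] [-10.22  -3.14  23.09]
[-314.9 -151.1  -53.6] [-12.03  -3.7   27.16]
[-362.1 -173.8  -61.6] [-13.83  -4.25  31.23]
[-393.6 -188.9  -66.9] [-15.03  -4.62  33.95]
```

play_rows(
  rows=[-10,-5,-20,-0.4,-0.1,0.9,-1,-35,-17,-35,-1.3,-0.4,3,-1,-70,-34,-45,-2.7,-0.8,6,-1,-106,-51,-50,-4,-1.2,9.1,-1,-141,-68,-55,-5.4,-1.7,12.2,-1,-177,-85,-60,-6.8,-2.1,15.3,-1,-213,-102,-64,-8.1,-2.5,18.4,-1,-248,-119,-67,-9.5,-2.9,21.4,-1],
)

```text
t: 9.35
ee_pos: [594.2, -47.3, 151.6]
ee_rot: [1.996, 2.252, 0.174]
ft_force: [0.7, 0.9, -4.0]
width: 10.8
```

```bash
python3 - <<'E'
from pl import *
did([-248, -119, -67, -9.5, -2.9, 21.4]);st()
p,R=tipd(-58,0,50); d,w=rel(p,R)
E
```

```text
t 9.35 pos [594.2 -47.3 151.6] err [-1.1 -2.4  0.6] rot [1.996 2.252 0.174] F [ 0.7  0.9 -4. ] M [ 0.01  0.14 -0.02] w 10.8
row [-161.0, -11.9, 1.1] [-5.54, -1.73, 12.55] world d [ 8.200e+00 -1.613e+02 -1.000e-01]
```

play_rows(
  rows=[-35,-3,0,-1.2,-0.4,2.7,-1,-70,-5,0,-2.4,-0.7,5.4,-1,-105,-8,1,-3.6,-1.1,8.2,-1,-135,-10,1,-4.7,-1.5,10.5,-1,-155,-11.5,1,-5.3,-1.7,12.1,-1,-161,-11.9,1.1,-5.5,-1.7,12.6,-1,-161,-11.9,1.1,-5.5,-1.7,12.6,-1,-161,-11.9,1.1,-5.5,-1.7,12.6,-1],
)

```text
t: 10.15
ee_pos: [603.1, -205.2, 151.0]
ee_rot: [2.172, 1.969, 0.268]
ft_force: [0.5, 0.5, -3.6]
width: 10.9
```

```bash
python3 - <<'E'
from pl import *
from h import *
did([-161, -11.9, 1.1, -5.5, -1.7, 12.6]);st();print(observe()["q"].round(2))
for n in("side","top"):
    c=read_camera(n); np.savez(n+"7.npz",**c)
crop(ld("top7"),"t7.png",290,130,430,250,5);crop(ld("side7"),"s7.png",255,165,395,305,5)
E
```

```text
t 10.15 pos [ 603.1 -205.2  151. ] err [-0.4  0.9  0. ] rot [2.172 1.969 0.268] F [ 0.5  0.5 -3.6] M [ 0.04  0.28 -0.  ] w 10.9
[-0.47  0.1   1.49  0.1   1.3  -0.39]
```

View pics/s7.png

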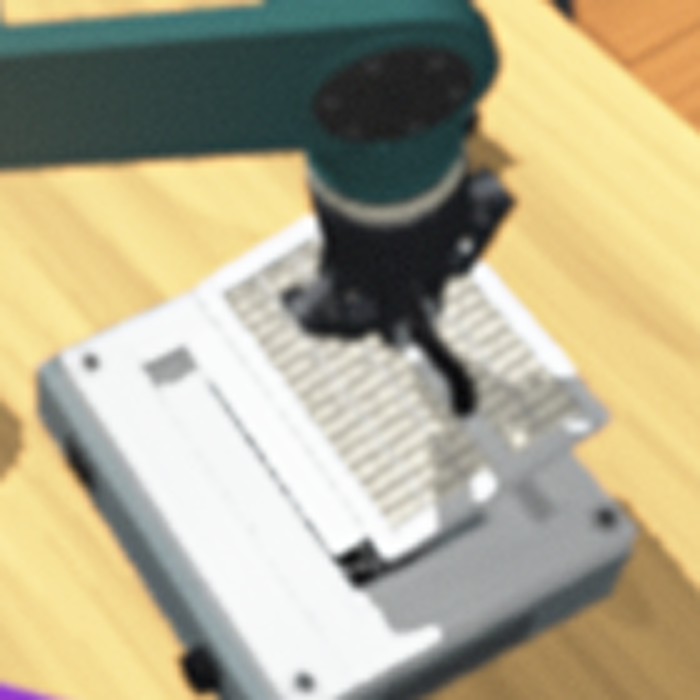

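View pics/t7.png

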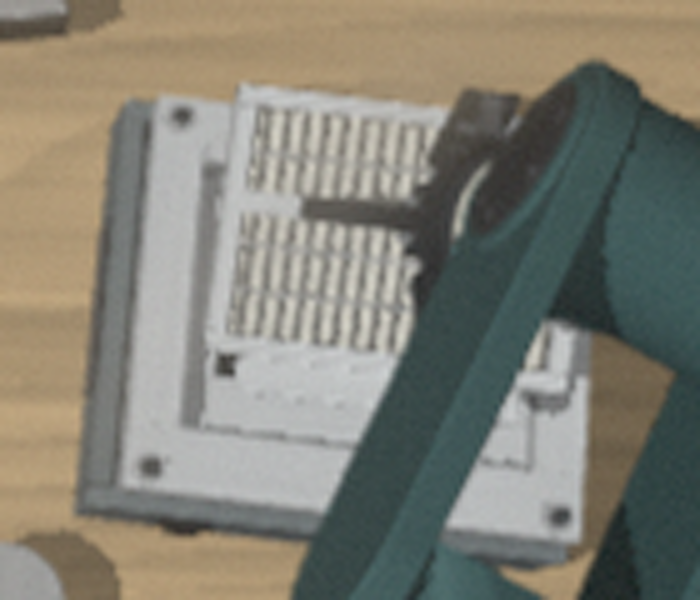

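```bash
cat > ov.py <<'E'
from pl import *
from h import *
def wire(o,RF,c,name,u0,v0,u1,v1,s,col=(0,0,255)):
    im=c["frame"][v0:v1,u0:u1]; im=cv2.resize(im,None,fx=s,fy=s,interpolation=cv2.INTER_CUBIC)
    top=[(70,95,14),(70,-95,14),(-70,-95,14),(-70,95,14)]; to=[(-70,75,4),(-90,75,4),(-90,-75,4),(-70,-75,4)]; ba=[(10,-50,54),(10,50,54)]; bo=[(70,95,0),(70,-95,0),(-70,-95,0),(-70,95,0)]
    for L,cl in((top,1),(to,1),(ba,0),(bo,1)):
        q=proj(c,np.array(L,float)@RF.as_matrix().T+o); q=((q-[u0,v0]+.5)*s-.5).round().astype(int)
        cv2.polylines(im,[q.reshape(-1,1,2)],bool(cl),col,1)
    cv2.imwrite("pics/"+name,im)
E
python3 - <<'E'
from ov import *
p,R=cmd(); s=observe(); p=s["ee_pos"]; R=Ro.from_rotvec(s["ee_rot"])
RF=R*Ro.from_matrix([[0,1,0],[1,0,0],[0,0,-1.]]).inv()
oA=p-RF.apply(OFF); oB=p+[0,0,24.4]-RF.apply([10,0,28.9]); print(oA,oB, RF.as_matrix()[:,2])
for k,o in(("A",oA),("B",oB)):
    wire(o,RF,ld("top7"),f"t7{k}.png",290,130,430,250,5); wire(o,RF,ld("side7"),f"s7{k}.png",255,165,395,305,5)
a=[cv2.hconcat([cv2.resize(cv2.imread(f"pics/{n}7{k}.png"),(400,400 if n=='s' else 343)) for k in "AB"]) for n in "st"]
[cv2.imwrite(f"pics/{n}7AB.png",x) for n,x in zip("st",a)]
E
```

```text
[ 595.08008439 -203.9654581   144.16333141] [ 601.54191472 -204.56777456  145.04223526] [-0.26482911  0.0246851   0.96397935]
```

View pics/s7AB.png

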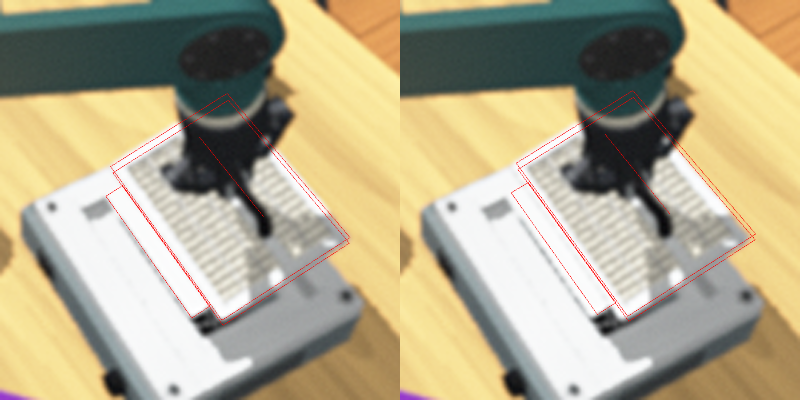

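View pics/t7AB.png

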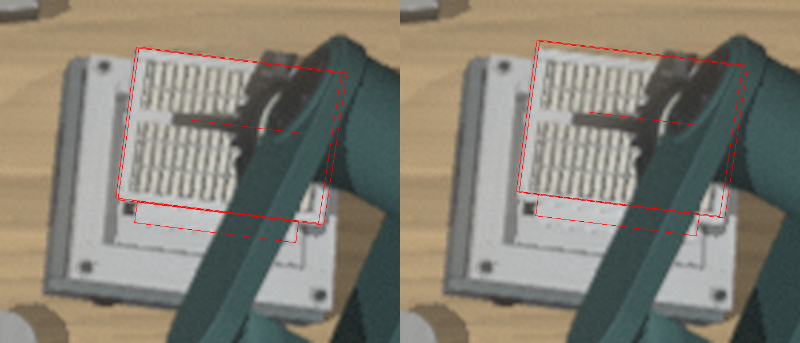

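```bash
python3 - <<'E'
from ov import *
s=observe(); p=s["ee_pos"]; R=Ro.from_rotvec(s["ee_rot"])
RF=R*Ro.from_matrix([[0,1,0],[1,0,0],[0,0,-1.]]).inv()
o=p-RF.apply(OFF)
wire(o,RF,ld("side7"),"s7c.png",270,195,385,295,6); wire(o,RF,ld("top7"),"t7c.png",320,140,415,225,8)
E
```

```text
(no output)
```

View pics/s7c.png

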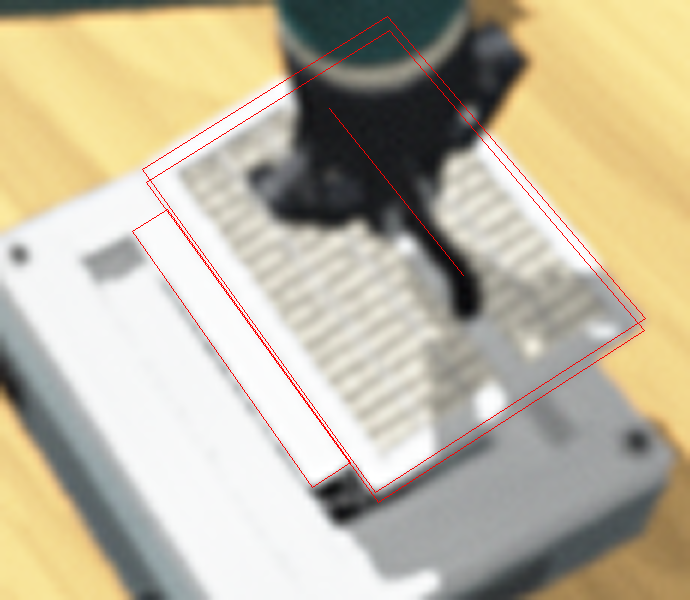

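View pics/t7c.png

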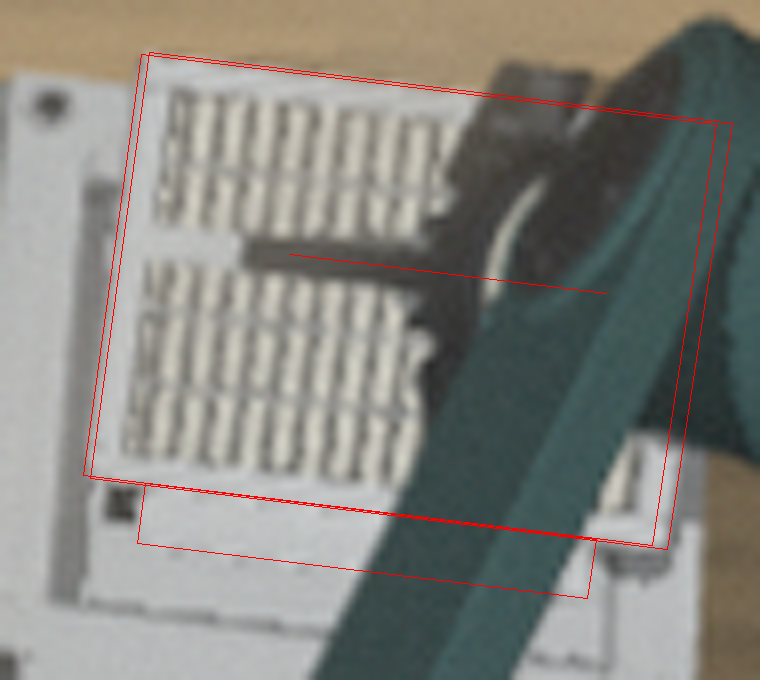

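```bash
python3 - <<'E'
from pl import *
st()
for z in (30,15,9): print(z);rel(*tipd(-60,0,z))
E
```

```text
t 10.25 pos [ 603.5 -204.8  151.2] err [0.  1.3 0.2] rot [2.171 1.969 0.268] F [ 0.3  0.5 -3.4] M [ 0.02  0.26 -0.03] w 10.9
30
row [-0.1, -7.2, 18.7] [-0.04, -0.02, -0.05] world d [ -2.    0.2 -20. ]
15
row [-0.1, -11.2, 33.2] [-0.04, -0.02, -0.05] world d [ -2.    0.2 -35. ]
9
row [-0.1, -12.8, 39.0] [-0.04, -0.02, -0.05] world d [ -2.    0.2 -41. ]
```

play_rows(
  rows=[0,-3.6,9.3,0,0,0,-1,0,-7.2,18.7,0,0,0,-1,0,-9.2,26,0,0,0,-1,0,-11.2,33.2,0,0,0,-1,0,-12,36,0,0,0,-1,0,-12.8,39,0,0,0,-1,0,-12.8,39,0,0,0,-1,0,-12.8,39,0,0,0,-1],
)

```text
t: 11.05
ee_pos: [601.8, -206.0, 110.6]
ee_rot: [2.171, 1.966, 0.268]
ft_force: [-0.6, 0.6, -3.7]
width: 11.1
```

```bash
python3 - <<'E'
from pl import *
did([0,-12.8,39,0,0,0]);s=st()
for x,z in ((-60,5),(-60,2),(-60,0)): print(x,z);rel(*tipd(x,0,z))
R=Ro.from_rotvec(s["ee_rot"]); RF=R*Ro.from_matrix([[0,1,0],[1,0,0],[0,0,-1.]]).inv()
tip=s["ee_pos"]-RF.apply(OFF)+RF.apply([-90,0,0]); print("tip in deck",Ro.from_euler("z",DK[2]).inv().apply(tip-[*DK[:2],70]))
E
```

```text
t 11.05 pos [ 601.8 -206.   110.6] err [ 0.3 -0.2  0.6] rot [2.171 1.966 0.268] F [-0.6  0.6 -3.7] M [0.02 0.25 0.04] w 11.1
-60 5
row [-0.1, -1.1, 3.8] [-0.04, -0.02, -0.05] world d [-0.  -0.1 -4. ]
-60 2
row [-0.1, -1.9, 6.7] [-0.04, -0.02, -0.05] world d [-0.  -0.1 -7. ]
-60 0
row [-0.1, -2.4, 8.6] [-0.04, -0.02, -0.05] world d [-0.  -0.1 -9. ]
tip in deck [-5.96398588e+01  4.11896363e-02  9.51947181e+00]
```

No contact yet. I'll lower further in small steps to find the seat.

play_rows(
  rows=[0,-0.6,2,0,0,0,-1,0,-1.1,3.8,0,0,0,-1,0,-1.6,5.7,0,0,0,-1,0,-1.9,6.7,0,0,0,-1,0,-2.2,7.7,0,0,0,-1,0,-2.4,8.6,0,0,0,-1,0,-2.4,8.6,0,0,0,-1,0,-2.4,8.6,0,0,0,-1],
)

```text
t: 11.85
ee_pos: [601.6, -205.9, 101.3]
ee_rot: [2.172, 1.967, 0.268]
ft_force: [0.7, 0.2, -3.8]
width: 10.5
```

```bash
cat >> pl.py <<'E'
def tipstate(s=None):
    s=s or observe(); R=Ro.from_rotvec(s["ee_rot"]); RF=R*Ro.from_matrix([[0,1,0],[1,0,0],[0,0,-1.]]).inv()
    RD=Ro.from_euler("z",DK[2]).inv()
    tip=s["ee_pos"]-RF.apply(OFF)+RF.apply([-90,0,0])
    e=(RD*RF).as_euler("ZYX"); print("tip deck",RD.apply(tip-[*DK[:2],70]).round(2),"yaw,tilt,roll",(e*[1,-1,1]).round(3),"Fdeck",RD.apply(s["ft_force"]).round(1),"Mdeck",RD.apply(s["moment"]).round(2))
    p,R=cmd(); RF=R*Ro.from_matrix([[0,1,0],[1,0,0],[0,0,-1.]]).inv(); tip=p-RF.apply(OFF)+RF.apply([-90,0,0]); print(" cmd tip",RD.apply(tip-[*DK[:2],70]).round(2), "tilt",round(-(RD*RF).as_euler("ZYX")[1],3))
E
python3 - <<'E'
from pl import *
did([0,-2.4,8.6,0,0,0]);s=st();tipstate(s)
E
```

```text
t 11.85 pos [ 601.6 -205.9  101.3] err [0.1 0.  0.2] rot [2.172 1.967 0.268] F [ 0.7  0.2 -3.8] M [0.04 0.33 0.03] w 10.5
tip deck [-59.92   0.19   0.29] yaw,tilt,roll [-0.001  0.27   0.001] Fdeck [ 0.7  0.3 -3.8] Mdeck [0.01 0.33 0.03]
 cmd tip [-60.04   0.16   0.09] tilt 0.269
```

play_rows(
  rows=[0,-0.1,0.5,0,0,0,-1,0,-0.3,1,0,0,0,-1,0,-0.4,1.5,0,0,0,-1,0,-0.5,1.9,0,0,0,-1,0,-0.6,2.4,0,0,0,-1,0,-0.8,2.9,0,0,0,-1,0,-0.8,2.9,0,0,0,-1,0,-0.8,2.9,0,0,0,-1],
)

```text
t: 12.65
ee_pos: [602.9, -206.0, 99.8]
ee_rot: [2.169, 1.965, 0.27]
ft_force: [4.0, 0.8, 3.2]
width: 10.7
```

```bash
python3 - <<'E'
from pl import *
did([0,-0.8,2.9,0,0,0]);s=st();tipstate(s)
E
```

```text
t 12.65 pos [ 602.9 -206.    99.8] err [ 1.4 -0.2  1.8] rot [2.169 1.965 0.27 ] F [4.  0.8 3.2] M [ 0.19 -0.12  0.04] w 10.7
tip deck [-58.53   0.09  -1.52] yaw,tilt,roll [-0.001  0.273  0.   ] Fdeck [3.9 1.1 3.2] Mdeck [ 0.2  -0.1   0.04]
 cmd tip [-60.04   0.17  -2.92] tilt 0.269
```

```bash
python3 - <<'E'
from pl import *
for x,z in ((-60,-.4),(-68,-.4),(-76,-.4),(-82,-.4)): print(x,z);rel(*tipd(x,0,z))
E
```

```text
-60 -0.4
row [-0.1, 0.7, -2.5] [-0.04, -0.02, -0.05] world d [ 0.  -0.1  2.6]
-68 -0.4
row [-0.1, -7.0, -4.6] [-0.04, -0.02, -0.05] world d [-8.   0.7  2.6]
-76 -0.4
row [-0.1, -14.7, -6.7] [-0.04, -0.02, -0.05] world d [-15.9   1.5   2.6]
-82 -0.4
row [-0.1, -20.5, -8.3] [-0.04, -0.02, -0.05] world d [-21.9   2.1   2.6]
```

play_rows(
  rows=[0,0.7,-2.5,0,0,0,-1,0,-3.2,-3.5,0,0,0,-1,0,-7,-4.6,0,0,0,-1,0,-11,-5.7,0,0,0,-1,0,-14.7,-6.7,0,0,0,-1,0,-17.5,-7.5,0,0,0,-1,0,-17.5,-7.5,0,0,0,-1,0,-17.5,-7.5,0,0,0,-1],
)

```text
t: 13.45
ee_pos: [581.9, -203.9, 100.1]
ee_rot: [2.173, 1.968, 0.266]
ft_force: [0.6, -0.2, -1.5]
width: 10.7
```

```bash
python3 - <<'E'
from pl import *
did([0,-17.5,-7.5,0,0,0]);s=st();tipstate(s)
for x,z in ((-83,-.4),(-86,-.4),(-89,-.4)): print(x,z);rel(*tipd(x,0,z))
E
```

```text
t 13.45 pos [ 581.9 -203.9  100.1] err [-0.8  0.1 -0.5] rot [2.173 1.968 0.266] F [ 0.6 -0.2 -1.5] M [-0.04  0.28 -0.03] w 10.7
tip deck [-79.76   0.24  -0.66] yaw,tilt,roll [-0.001  0.268  0.001] Fdeck [ 0.6 -0.1 -1.5] Mdeck [-0.07  0.27 -0.03]
 cmd tip [-78.91   0.18  -0.34] tilt 0.269
-83 -0.4
row [-0.1, -4.0, -1.1] [-0.04, -0.02, -0.05] world d [-4.1  0.3  0. ]
-86 -0.4
row [-0.1, -6.9, -1.9] [-0.04, -0.02, -0.05] world d [-7.1  0.6  0. ]
-89 -0.4
row [-0.1, -9.7, -2.7] [-0.04, -0.02, -0.05] world d [-10.1   0.9   0. ]
```

play_rows(
  rows=[0,-1,-0.3,0,0,0,-1,0,-2,-0.5,0,0,0,-1,0,-3,-0.8,0,0,0,-1,0,-4,-1.1,0,0,0,-1,0,-5,-1.4,0,0,0,-1,0,-6,-1.6,0,0,0,-1,0,-6.9,-1.9,0,0,0,-1,0,-6.9,-1.9,0,0,0,-1],
)

```text
t: 14.25
ee_pos: [575.4, -203.2, 100.7]
ee_rot: [2.172, 1.967, 0.267]
ft_force: [2.4, 0.1, -1.2]
width: 11.0
```

```bash
python3 - <<'E'
from pl import *
did([0,-6.9,-1.9,0,0,0]);s=st();tipstate(s)
for x,z in ((-89,-.4),(-92,-.4)): print(x,z);rel(*tipd(x,0,z))
E
```

```text
t 14.25 pos [ 575.4 -203.2  100.7] err [-0.2  0.1  0.1] rot [2.172 1.967 0.267] F [ 2.4  0.1 -1.2] M [-0.02  0.01 -0.  ] w 11.0
tip deck [-86.28   0.25  -0.27] yaw,tilt,roll [-0.001  0.269  0.001] Fdeck [ 2.4  0.4 -1.2] Mdeck [-0.02  0.01 -0.  ]
 cmd tip [-86.06   0.18  -0.35] tilt 0.269
-89 -0.4
row [-0.1, -2.8, -0.8] [-0.04, -0.02, -0.05] world d [-3.   0.2  0. ]
-92 -0.4
row [-0.1, -5.7, -1.6] [-0.04, -0.02, -0.05] world d [-5.9  0.5  0. ]
```

play_rows(
  rows=[0,-0.6,-0.2,0,0,0,-1,0,-1.1,-0.3,0,0,0,-1,0,-1.7,-0.5,0,0,0,-1,0,-2.3,-0.6,0,0,0,-1,0,-2.8,-0.8,0,0,0,-1,0,-3.5,-1,0,0,0,-1,0,-3.5,-1,0,0,0,-1,0,-3.5,-1,0,0,0,-1],
)

```text
t: 15.05
ee_pos: [572.8, -202.9, 101.5]
ee_rot: [2.17, 1.966, 0.269]
ft_force: [5.2, 0.6, -0.2]
width: 10.9
```

```bash
python3 - <<'E'
from pl import *
did([0,-3.5,-1,0,0,0]);s=st();tipstate(s)
E
```

```text
t 15.05 pos [ 572.8 -202.9  101.5] err [0.8 0.1 0.8] rot [2.17  1.966 0.269] F [ 5.2  0.6 -0.2] M [ 0.12 -0.54  0.07] w 10.9
tip deck [-88.8    0.32   0.3 ] yaw,tilt,roll [-0.001  0.272  0.001] Fdeck [ 5.1  1.1 -0.2] Mdeck [ 0.18 -0.53  0.07]
 cmd tip [-89.7    0.19  -0.31] tilt 0.269
```

play_rows(
  rows=[0,-0.3,-0.1,0,0,0,-1,0,-0.6,-0.2,0,0,0,-1,0,-1,-0.3,0,0,0,-1,0,-1.3,-0.4,0,0,0,-1,0,-1.6,-0.4,0,0,0,-1,0,-1.9,-0.5,0,0,0,-1,0,-1.9,-0.5,0,0,0,-1,0,-1.9,-0.5,0,0,0,-1],
)

```text
t: 15.85
ee_pos: [572.1, -202.8, 102.4]
ee_rot: [2.168, 1.964, 0.272]
ft_force: [6.7, 1.2, 0.1]
width: 10.9
```

```bash
python3 - <<'E'
from pl import *
did([0,-1.9,-.5,0,0,0]);s=st();tipstate(s)
from ov import *
for n in("side","top"):
    c=read_camera(n); np.savez(n+"8.npz",**c)
R=Ro.from_rotvec(s["ee_rot"])
RF=R*Ro.from_matrix([[0,1,0],[1,0,0],[0,0,-1.]]).inv(); o=s["ee_pos"]-RF.apply(OFF)
wire(o,RF,ld("side8"),"s8.png",250,195,385,310,6)
crop(ld("side8"),"s8p.png",250,195,385,310,6)
E
```

```text
t 15.85 pos [ 572.1 -202.8  102.4] err [ 2.1 -0.   1.8] rot [2.168 1.964 0.272] F [6.7 1.2 0.1] M [ 0.1  -1.06  0.15] w 10.9
tip deck [-89.39   0.37   0.94] yaw,tilt,roll [-0.001  0.275  0.   ] Fdeck [6.5 1.8 0.1] Mdeck [ 0.21 -1.05  0.15]
 cmd tip [-91.67   0.19  -0.34] tilt 0.269
```

View pics/s8.png

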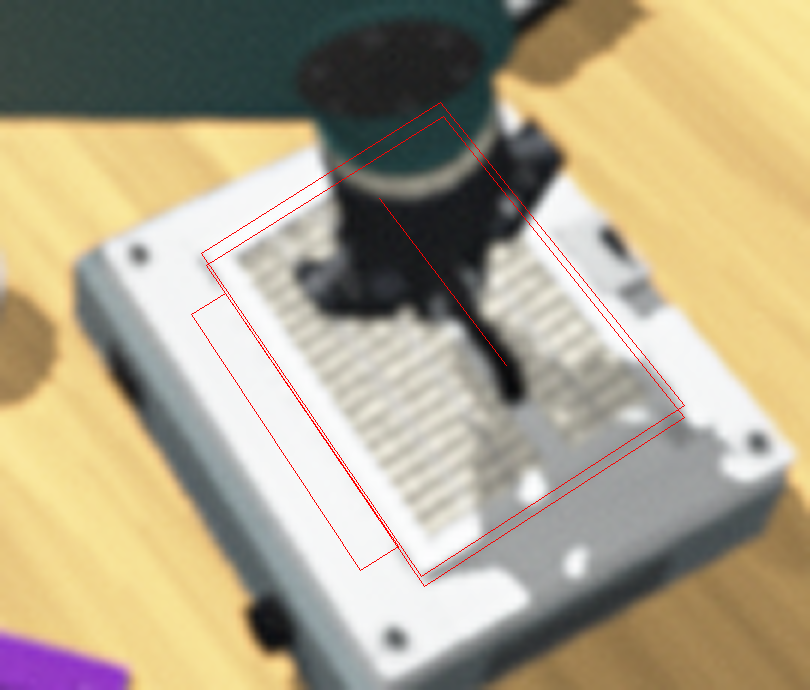

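View pics/s8p.png

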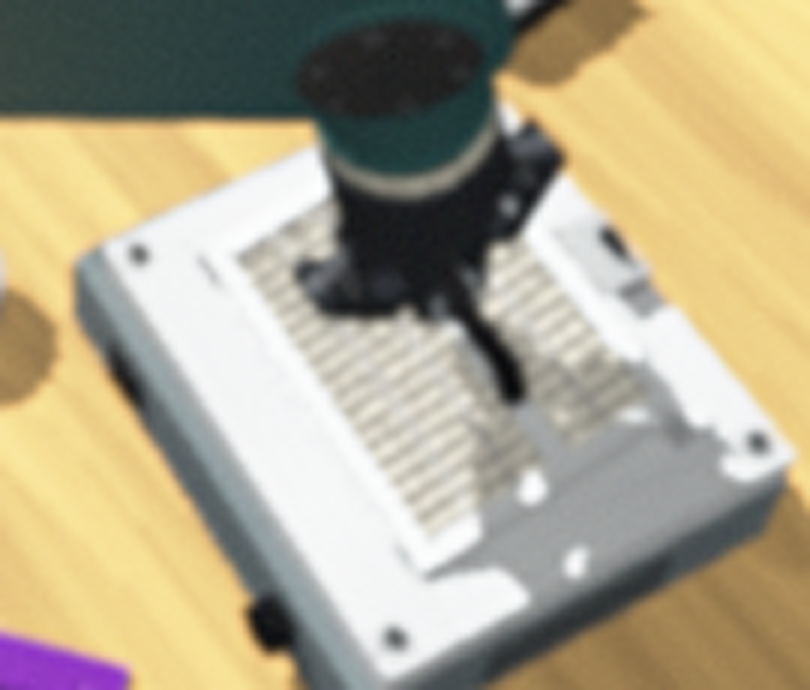

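```bash
python3 - <<'E'
from pl import *
for t in (.27,.24,.21,.18,.16): print(t);rel(*tipd(-90,0,-0.8,tilt=t))
E
```

```text
0.27
row [-0.1, 1.5, 0.8] [-0.04, -0.02, -0.05] world d [ 1.6 -0.3 -0.4]
0.24
row [-0.1, 1.6, 3.8] [1.68, -0.02, -0.05] world d [ 2.5 -0.3 -3.3]
0.21
row [-0.1, 1.6, 6.8] [3.4, -0.02, -0.05] world d [ 3.3 -0.4 -6.2]
0.18
row [-0.1, 1.5, 9.8] [5.11, -0.02, -0.05] world d [ 4.  -0.5 -9.1]
0.16
row [-0.1, 1.4, 11.8] [6.26, -0.02, -0.05] world d [  4.4  -0.5 -11. ]
```

play_rows(
  rows=[0,1.5,0.8,0,0,0,-1,0,1.5,2.3,0.8,0,0,-1,0,1.6,3.8,1.7,0,0,-1,0,1.6,5.3,2.5,0,0,-1,0,1.6,6.8,3.4,0,0,-1,0,1.5,8.3,4.2,0,0,-1,0,1.5,9.8,5.1,0,0,-1,0,1.5,9.8,5.1,0,0,-1],
)

```text
t: 16.75
ee_pos: [575.3, -203.2, 92.3]
ee_rot: [2.224, 2.015, 0.185]
ft_force: [5.4, -0.1, 0.4]
width: 10.8
```

```bash
python3 - <<'E'
from pl import *
did([0,1.5,9.8,5.1,0,0]);s=st();tipstate(s)
E
```

```text
t 16.75 pos [ 575.3 -203.2   92.3] err [ 1.2 -0.   0.7] rot [2.224 2.015 0.185] F [ 5.4 -0.1  0.4] M [ 0.07 -0.63  0.1 ] w 10.8
tip deck [-88.73   0.24  -0.28] yaw,tilt,roll [-0.001  0.182  0.001] Fdeck [5.4 0.4 0.4] Mdeck [ 0.14 -0.62  0.1 ]
 cmd tip [-89.99   0.19  -0.8 ] tilt 0.18
```

```bash
python3 - <<'E'
from pl import *
for t in (.16,.14,.12,.10,.08): print(t);rel(*tipd(-89.5,0,-1,tilt=t))
E
```

```text
0.16
row [-0.1, 0.5, 2.3] [1.16, -0.02, -0.05] world d [ 0.9 -0.2 -2.2]
0.14
row [-0.1, 0.5, 4.3] [2.31, -0.02, -0.05] world d [ 1.3 -0.2 -4.1]
0.12
row [-0.1, 0.5, 6.3] [3.45, -0.03, -0.05] world d [ 1.6 -0.3 -6.1]
0.1
row [-0.1, 0.5, 8.3] [4.6, -0.03, -0.05] world d [ 1.9 -0.3 -8.1]
0.08
row [-0.1, 0.4, 10.3] [5.74, -0.03, -0.05] world d [  2.2  -0.3 -10.1]
```

play_rows(
  rows=[0,0.5,1.2,0.6,0,0,-1,0,0.5,2.3,1.2,0,0,-1,0,0.5,3.3,1.7,0,0,-1,0,0.5,4.3,2.3,0,0,-1,0,0.5,5.3,2.9,0,0,-1,0,0.5,6.3,3.5,0,0,-1,0,0.5,6.3,3.5,0,0,-1,0,0.5,6.3,3.5,0,0,-1],
)

```text
t: 17.55
ee_pos: [576.0, -203.4, 86.9]
ee_rot: [2.261, 2.048, 0.124]
ft_force: [0.6, 1.8, 6.4]
width: 10.7
```

```bash
python3 - <<'E'
from pl import *
did([0,.5,6.3,3.5,0,0]);s=st();tipstate(s)
for t in (.1,.08,.06,.04,.02,0): print(t);rel(*tipd(-89.3,0,-1,tilt=t))
E
```

```text
t 17.55 pos [ 576.  -203.4   86.9] err [ 0.3 -0.1  1.5] rot [2.261 2.048 0.124] F [0.6 1.8 6.4] M [ 0.24 -0.3   0.01] w 10.7
tip deck [-8.92e+01  8.00e-02  4.50e-01] yaw,tilt,roll [-0.001  0.12   0.   ] Fdeck [0.4 1.8 6.4] Mdeck [ 0.27 -0.27  0.01]
 cmd tip [-89.55   0.19  -0.91] tilt 0.119
0.1
row [-0.1, 0.3, 2.0] [1.1, -0.03, -0.05] world d [ 0.5 -0.2 -2. ]
0.08
row [-0.1, 0.3, 4.0] [2.24, -0.03, -0.05] world d [ 0.8 -0.2 -4. ]
0.06
row [-0.1, 0.3, 6.0] [3.39, -0.03, -0.05] world d [ 1.  -0.2 -6. ]
0.04
row [-0.1, 0.3, 8.0] [4.54, -0.03, -0.05] world d [ 1.2 -0.2 -8. ]
0.02
row [-0.1, 0.2, 10.0] [5.68, -0.03, -0.05] world d [ 1.4 -0.2 -9.9]
0
row [-0.1, 0.1, 12.0] [6.83, -0.03, -0.05] world d [  1.5  -0.2 -11.9]
```

play_rows(
  rows=[0,0.3,0.7,0.4,0,0,-1,0,0.3,1.4,0.8,0,0,-1,0,0.3,2,1.1,0,0,-1,0,0.3,2.7,1.5,0,0,-1,0,0.3,3.4,1.9,0,0,-1,0,0.3,4,2.2,0,0,-1,0,0.3,4,2.2,0,0,-1,0,0.3,4,2.2,0,0,-1],
)

```text
t: 18.35
ee_pos: [577.0, -203.4, 81.7]
ee_rot: [2.283, 2.068, 0.086]
ft_force: [4.6, 1.6, 2.7]
width: 10.8
```

```bash
python3 - <<'E'
from pl import *
did([0,.3,4,2.2,0,0]);s=st();tipstate(s)
for t in (.06,.04,.02,0): print(t);rel(*tipd(-89.3,0,-1,tilt=t))
E
```

```text
t 18.35 pos [ 577.  -203.4   81.7] err [ 0.6 -0.   0.2] rot [2.283 2.068 0.086] F [4.6 1.6 2.7] M [ 0.17 -0.63  0.08] w 10.8
tip deck [-88.76   0.2   -0.95] yaw,tilt,roll [-0.001  0.082  0.001] Fdeck [4.5 2.  2.7] Mdeck [ 0.23 -0.61  0.08]
 cmd tip [-89.33   0.19  -1.04] tilt 0.081
0.06
row [-0.1, 0.1, 2.0] [1.19, -0.03, -0.05] world d [ 0.3 -0.1 -2. ]
0.04
row [-0.1, 0.1, 4.0] [2.34, -0.03, -0.05] world d [ 0.4 -0.1 -4. ]
0.02
row [-0.1, 0.1, 6.0] [3.48, -0.03, -0.05] world d [ 0.6 -0.2 -6. ]
0
row [-0.1, 0.1, 8.0] [4.63, -0.03, -0.05] world d [ 0.7 -0.2 -8. ]
```

play_rows(
  rows=[0,0.1,0.8,0.5,0,0,-1,0,0.1,1.6,1,0,0,-1,0,0.1,2.4,1.4,0,0,-1,0,0.1,3.2,1.9,0,0,-1,0,0.1,4,2.3,0,0,-1,0,0.1,5,2.9,0,0,-1,0,0.1,5,2.9,0,0,-1,0,0.1,5,2.9,0,0,-1],
)

```text
t: 19.15
ee_pos: [577.3, -203.4, 76.5]
ee_rot: [2.312, 2.094, 0.033]
ft_force: [5.8, 1.3, 2.4]
width: 11.0
```

```bash
python3 - <<'E'
from pl import *
did([0,.1,5,2.9,0,0]);s=st();tipstate(s)
for t in (.02,0,-.01): print(t);rel(*tipd(-89.3,0,-1,tilt=t))
E
```

```text
t 19.15 pos [ 577.3 -203.4   76.5] err [0.4 0.1 0. ] rot [2.312 2.094 0.033] F [5.8 1.3 2.4] M [ 0.2  -0.67  0.07] w 11.0
tip deck [-88.97   0.26  -1.01] yaw,tilt,roll [-0.001  0.031  0.001] Fdeck [5.6 1.8 2.4] Mdeck [ 0.26 -0.65  0.07]
 cmd tip [-89.34   0.19  -0.98] tilt 0.03
0.02
row [-0.1, 0.1, 1.0] [0.58, -0.03, -0.05] world d [ 0.1 -0.1 -1. ]
0
row [-0.1, 0.1, 3.0] [1.73, -0.03, -0.05] world d [ 0.2 -0.1 -3. ]
-0.01
row [-0.1, 0.1, 4.0] [2.3, -0.03, -0.05] world d [ 0.2 -0.1 -4. ]
```

play_rows(
  rows=[0,0.2,0.6,0.4,0,0,-1,0,0.2,1.2,0.7,0,0,-1,0,0.2,1.8,1,0,0,-1,0,0.2,2.4,1.4,0,0,-1,0,0.2,3,1.7,0,0,-1,0,0.2,3.5,1.9,0,0,-1,0,0.2,3.5,1.9,0,0,-1,0,0.2,3.5,1.9,0,0,-1],
)

```text
t: 19.95
ee_pos: [576.7, -203.3, 74.9]
ee_rot: [-2.326, -2.107, 0.003]
ft_force: [-0.6, 2.7, 9.3]
width: 10.7
```

```bash
python3 - <<'E'
from pl import *
did([0,.2,3.5,1.9,0,0]);s=st();tipstate(s)
from ov import *
for n in("side","top"):
    c=read_camera(n); np.savez(n+"9.npz",**c)
crop(ld("side9"),"s9.png",255,195,390,320,6); crop(ld("top9"),"t9.png",295,135,425,245,6)
E
```

```text
t 19.95 pos [ 576.7 -203.3   74.9] err [-0.6  0.1  1.8] rot [-2.326 -2.107  0.003] F [-0.6  2.7  9.3] M [0.49 0.06 0.12] w 10.7
tip deck [-89.8    0.26   0.76] yaw,tilt,roll [-0.001 -0.004  0.001] Fdeck [-0.8  2.7  9.3] Mdeck [0.49 0.1  0.12]
 cmd tip [-89.22   0.19  -1.15] tilt -0.003
```

View pics/s9.png

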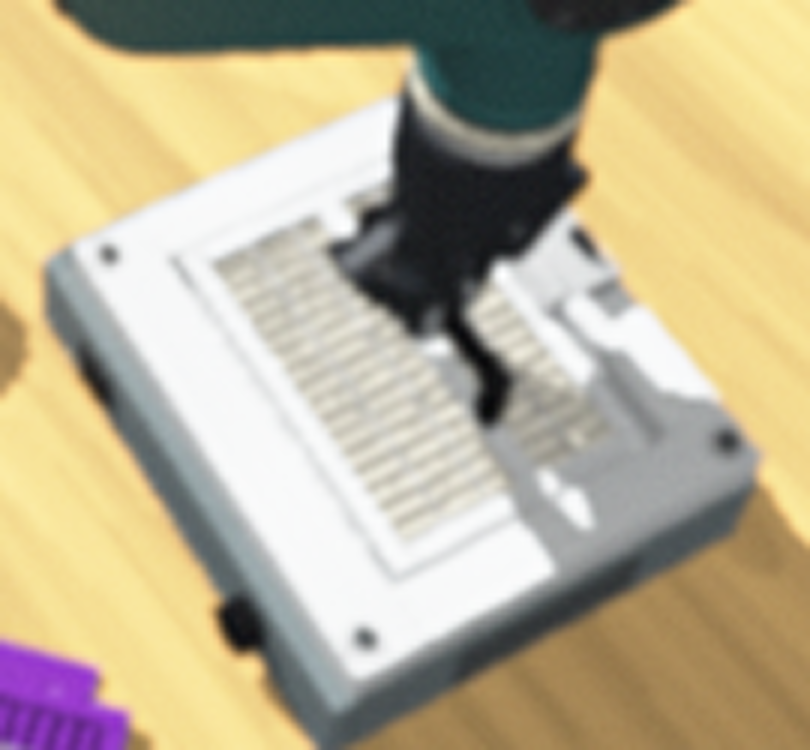

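View pics/t9.png

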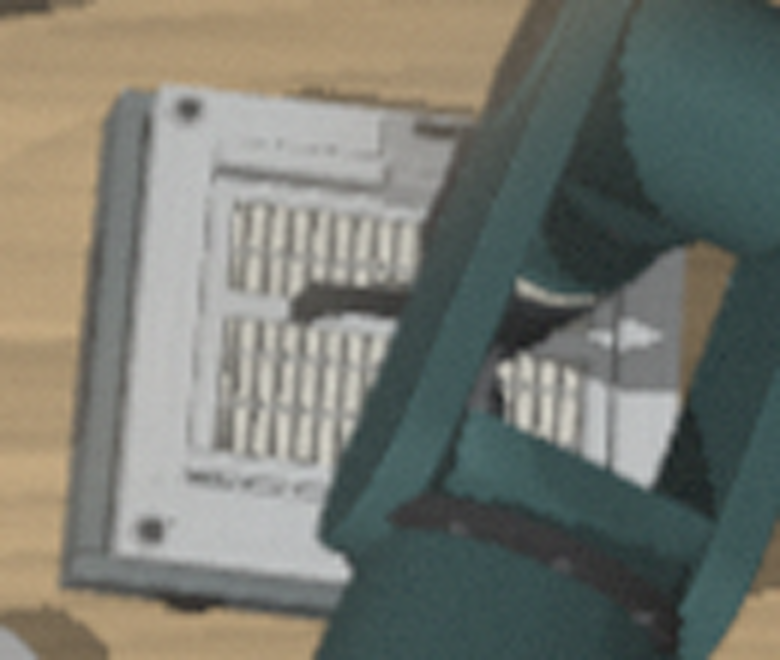

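play_rows(
  rows=[0,0,0.5,0,0,0,-1,0,0,1,0,0,0,-1,0,0,1.5,0,0,0,-1,0,0,1.8,0,0,0,-1,0,0,1.8,0,0,0,-1,0,0,1.8,0,0,0,-1,0,0,1.8,0,0,0,-1,0,0,1.8,0,0,0,-1],
)

```text
t: 20.85
ee_pos: [576.7, -203.3, 74.9]
ee_rot: [-2.327, -2.108, 0.003]
ft_force: [-2.7, 3.4, 15.6]
width: 10.8
```

```bash
python3 - <<'E'
from pl import *
did([0,0,1.8,0,0,0]);s=st();tipstate(s)
E
```

```text
t 20.85 pos [ 576.7 -203.3   74.9] err [-0.5  0.1  3.6] rot [-2.327 -2.108  0.003] F [-2.7  3.4 15.6] M [0.6  0.38 0.05] w 10.8
tip deck [-89.75   0.25   0.67] yaw,tilt,roll [-0.001 -0.003  0.   ] Fdeck [-3.1  3.1 15.6] Mdeck [0.56 0.43 0.05]
 cmd tip [-89.23   0.19  -2.95] tilt -0.003
```

play_rows(
  rows=[0,0,-1,0,0,0,-1,0,0,-2,0,0,0,-1,0,0,-3,0,0,0,-1,0,0,-4,0,0,0,-1,0,0,-5,0,0,0,-1,0,0,-6.5,0,0,0,-1,0,0,-6.5,0,0,0,-1,0,0,-6.5,0,0,0,-1],
)

```text
t: 21.65
ee_pos: [576.2, -203.3, 76.1]
ee_rot: [-2.325, -2.105, 0.005]
ft_force: [3.1, -0.8, -6.6]
width: 10.9
```

```bash
python3 - <<'E'
from pl import *
did([0,0,-6.5,0,0,0]);s=st();tipstate(s)
E
```

```text
t 21.65 pos [ 576.2 -203.3   76.1] err [-1.1  0.2 -1.7] rot [-2.325 -2.105  0.005] F [ 3.1 -0.8 -6.6] M [-0.01 -0.65  0.17] w 10.9
tip deck [-90.31   0.26   2.15] yaw,tilt,roll [-0.001 -0.006  0.001] Fdeck [ 3.2 -0.5 -6.6] Mdeck [ 0.05 -0.65  0.17]
 cmd tip [-89.21   0.18   3.55] tilt -0.003
```

play_rows(
  rows=[0,0,1,0,0,0,-1,0,0,2,0,0,0,-1,0,0,3,0,0,0,-1,0,0,3,0,0,0,-1,0,0,3,0,0,0,-1,0,0,3,0,0,0,-0.2,0,0,3,0,0,0,-0.2,0,0,3,0,0,0,-0.2],
)

```text
t: 22.45
ee_pos: [577.8, -203.7, 76.0]
ee_rot: [-2.328, -2.109, 0.001]
ft_force: [-0.1, -0.4, 0.2]
width: 34.0
```

```bash
python3 - <<'E'
from pl import *
did([0,0,3,0,0,0]);s=st();tipstate(s)
E
```

```text
t 22.45 pos [ 577.8 -203.7   76. ] err [ 0.6 -0.3  1.2] rot [-2.328e+00 -2.109e+00  1.000e-03] F [-0.1 -0.4  0.2] M [-0.07  0.03 -0.01] w 34.0
tip deck [-8.861e+01 -4.000e-02  1.580e+00] yaw,tilt,roll [-0.001 -0.001 -0.   ] Fdeck [-0.1 -0.4  0.2] Mdeck [-0.07  0.02 -0.01]
 cmd tip [-89.22   0.19   0.55] tilt -0.003
```

Released with no force left on the tool. I'll lift straight up, then back away so I can look.

play_rows(
  rows=[0,0,-5,0,0,0,-0.2,0,0,-15,0,0,0,-0.2,0,0,-30,0,0,0,-0.2,0,0,-50,0,0,0,-0.2,0,0,-75,0,0,0,-0.2,0,0,-100,0,0,0,-0.2,0,0,-125,0,0,0,-0.2,0,0,-140,0,0,0,-0.2],
)

```text
t: 23.25
ee_pos: [578.7, -204.0, 219.5]
ee_rot: [2.326, 2.107, 0.002]
ft_force: [-0.2, -0.6, 0.5]
width: 34.1
```

play_rows(
  rows=[0,-20,-5,0,0,0,-0.2,10,-60,-10,0,0,0,-0.2,20,-100,-10,0,0,0,-0.2,30,-140,-10,0,0,0,-0.2,50,-180,-10,0,0,0,-0.2,80,-210,-10,0,0,0,-0.2,110,-220,-10,0,0,0,-0.2,120,-220,-10,0,0,0,-0.2],
)

```text
t: 24.05
ee_pos: [369.6, -60.7, 226.9]
ee_rot: [-2.326, -2.111, -0.001]
ft_force: [-0.0, -1.3, -1.1]
width: 34.4
```

```bash
python3 - <<'E'
from pl import *
did([0,0,-140,0,0,0]);did([120,-220,-10,0,0,0]);s=st()
from ov import *
for n in("side","top"):
    c=read_camera(n); np.savez(n+"10.npz",**c)
crop(ld("side10"),"s10.png",255,195,390,320,6); crop(ld("top10"),"t10.png",295,135,425,245,6)
for n in("side10","top10"):
    X=pts(ld(n)).reshape(-1,3); a=DK[2]; R=np.array([[np.cos(a),np.sin(a)],[-np.sin(a),np.cos(a)]]); L=(X[:,:2]-DK[:2])@R.T
    for nm,m in (("+x strip",(abs(L[:,0]-63)<3)&(abs(L[:,1])<85)&(abs(L[:,1])>30)),("-x strip",(abs(L[:,0]+63)<4)&(abs(L[:,1])<85)),("+y",(abs(L[:,1]-88)<3)&(abs(L[:,0])<55)),("-y",(abs(L[:,1]+88)<3)&(abs(L[:,0])<55)),("nose",(abs(L[:,0]-68)<2)&(abs(L[:,1])<14))):
        print(n,nm,m.sum(),np.median(X[m,2]).round(1))
E
```

```text
t 24.05 pos [369.6 -60.7 226.9] err [-1.   1.8  1.4] rot [-2.326e+00 -2.111e+00 -1.000e-03] F [-0.  -1.3 -1.1] M [-0.01  0.03 -0.01] w 34.4
side10 +x strip 93 83.3
side10 -x strip 151 84.4
side10 +y 78 84.1
side10 -y 79 84.5
side10 nose 20 88.3
top10 +x strip 96 84.0
top10 -x strip 173 84.7
top10 +y 74 84.7
top10 -y 85 84.9
top10 nose 23 90.5
```

View pics/s10.png

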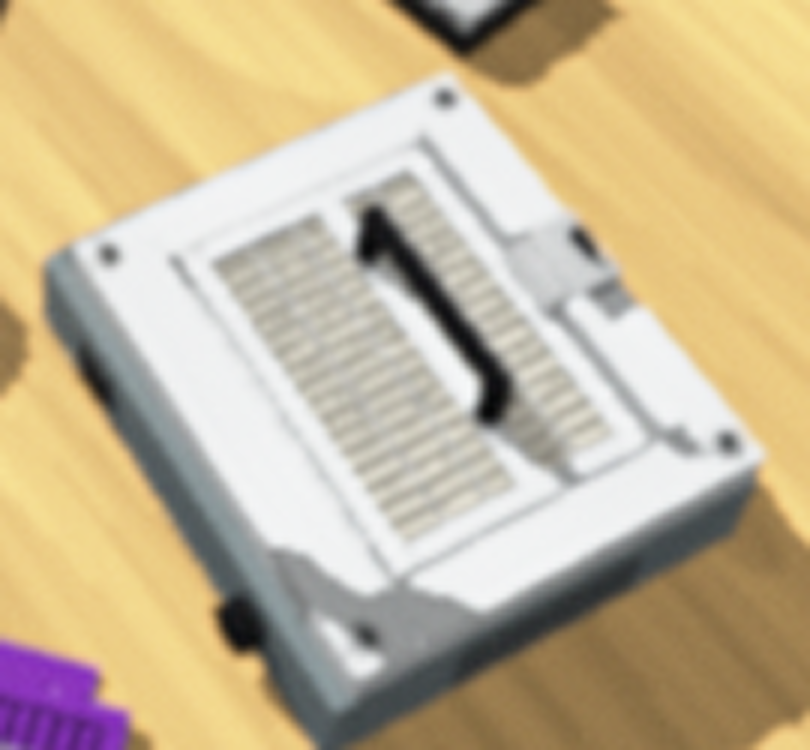

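View pics/t10.png

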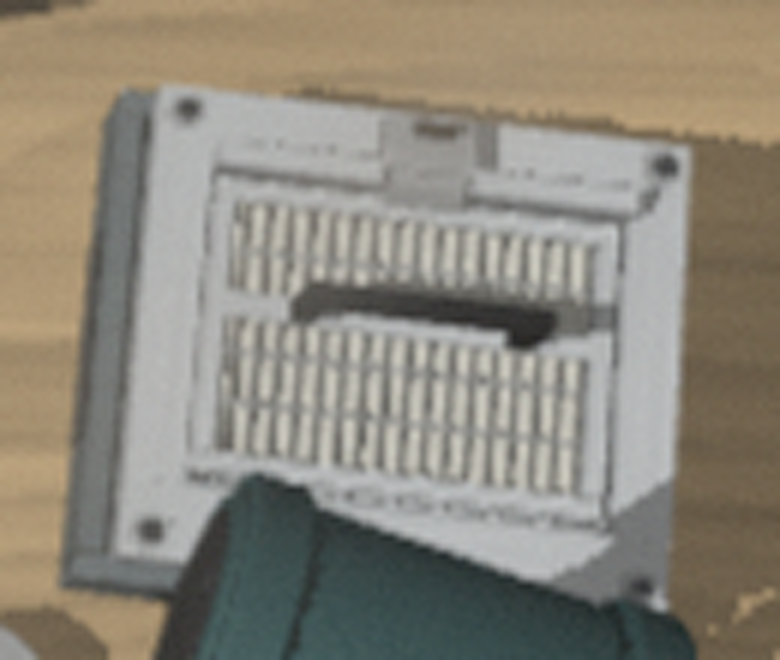

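The cassette's four edges read 83.3–84.9 mm, all close to the 84 mm expected. The catch nose at px (425,200) in the top crop overlaps the edge, and the arm is clear, so I'm handing in.

```bash
python3 - <<'E'
from station import *
print(sign_off()); print(observe()["t"])
E
```

```text
the job is handed in; nothing more can be done
None
the job is handed in; nothing more can be done
```

The cassette is back in the bay, lying flat and latched. I handed the job in at about 24 s of the 64 s allowed, and sign-off gave no verdict.

**What I did:** I picked it up by the handle and lowered it at a 0.27 rad tilt between the side walls until I felt the seat. I then slid the tongue under the lip to the stop, swung it down over the catch, let go and backed off.

**Last checks:**
- **Seated:** 6 N of extra press did not move it. The wrist force while pressing was about 16 N, or roughly 20 N with the cassette's weight added, against the 35 N limit.
- **Latched:** a light upward tug moved it only about 1.2 mm and met resistance, which fits the catch's 1.5 mm play.
- **Flat:** all four edges read 83.3–84.9 mm in both cameras, against 84 mm expected.
- **Catch position:** the pictures show its nose over the cassette's edge. I could not read the catch joint directly.

**What went wrong or disagreed:**
- My first grasp closed on nothing, because the real fingertips sit about 24 mm behind the reported tool point. I measured this by touching the handle bar with about 13 N, then corrected for it.
- My estimate of the seat height varied by 1–2 mm with the tilt.
- I never aimed at the bench block, tin or hammer, and they gave no contact forces. I did not measure their positions again at the end.

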